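# Bring a brushed-out beaker up to the height mark

### The job

Take the brush from its holder, brush out the beaker where it stands on the worktop with three full strokes, each down to the bottom and back up to the brim, and put the brush back upright in its holder. Stack spacer boards neatly on the base of the height stand, squarely one on another along the base and centred on it, until the top of the stack is level with the stand's pointer - choose among the boards there are, any left over stay on the worktop - and then set the beaker upright on the middle of the stack. Leave the reagent bottles and the conical flask where they are.

Things in the scene. Friction and masses are not known exactly. Their poses are not given: they have to be found in the camera images.
- height_stand: fixed height stand of bare metal: a flat base 130 x 84 x 12 mm (x, y, z) on which the boards are stacked, and beyond its +x end (84 mm from the origin) an upright post 128 mm high, whose pointer reaches back towards the stack. Origin: centre of the base's underside, on the worktop; boards lie with their long side along its x axis; z up. The base's top is 12 mm above the origin
- mark (a point): tip of the pointer on the post, 65 mm in +x from the stand's origin and 87 mm above the worktop: 75 mm above the base's top. The pointer is 4 mm thick and this point is at mid-thickness; the top of the finished stack must be level with it. A centred stack clears the pointer's tip by 15 mm
- brush: upright bottle brush 190 mm long, 60 g, flat-footed. Origin: centre of its foot (the bristle end); z runs up the brush. Rigid white bristle head 24 mm in diameter from 0 to 66 mm, steel stem 8 mm in diameter from 66 to 120 mm, grey plastic handle 18 mm in diameter from 120 to 190 mm. It stands loose in its holder
- brush_holder: fixed grey brush holder: foot 80 mm in diameter and 6 mm high, carrying an open round cup 45 mm across outside, 37 mm inside, its rim 62 mm above the worktop, its inner floor 8 mm above the worktop. Origin: centre of the underside, z up
- beaker: loose clear glass beaker, 70 mm high, about 90 g (the white patch at its bottom is part of the glass). Origin: at the centre of its underside; z up; the small pouring lip of its rim lies along its x axis. Body about 52 mm across (y from -26 to 26 mm, x from -24 to 28 mm), rim 56 mm across in y and 60 mm in x, walls up to 5 mm thick at the sides, inner floor up to 9 mm above the underside at the edge and 3 mm in the middle. Stands on the worktop
- reagent_bottle_1: bystander: small white reagent bottle with blue cap, 38 mm in diameter, 52 mm high; origin at the underside's centre
- reagent_bottle_2: bystander: small white reagent bottle with blue cap, 38 mm in diameter, 52 mm high; origin at the underside's centre
- flask: bystander: conical glass flask, 64 mm in diameter at the foot, 105 mm high; origin at the underside's centre
- thick_a: thick spacer board of white plastic, 100 x 60 x 30 mm (x, y, z), 180 g, loose, lying flat, the same either way up. Origin: the middle of the board, at half its thickness; z is its thickness direction (may be absent)
- thick_b: thick spacer board of white plastic, 100 x 60 x 30 mm (x, y, z), 180 g, loose, lying flat, the same either way up. Origin: the middle of the board, at half its thickness; z is its thickness direction (may be absent)
- thin_a: thin spacer board of white plastic, 100 x 60 x 15 mm (x, y, z), 90 g, loose, lying flat, the same either way up. Origin: the middle of the board, at half its thickness; z is its thickness direction (always present)
- thin_b: thin spacer board of white plastic, 100 x 60 x 15 mm (x, y, z), 90 g, loose, lying flat, the same either way up. Origin: the middle of the board, at half its thickness; z is its thickness direction (always present)
- thin_c: thin spacer board of white plastic, 100 x 60 x 15 mm (x, y, z), 90 g, loose, lying flat, the same either way up. Origin: the middle of the board, at half its thickness; z is its thickness direction (always present)
- thin_d: thin spacer board of white plastic, 100 x 60 x 15 mm (x, y, z), 90 g, loose, lying flat, the same either way up. Origin: the middle of the board, at half its thickness; z is its thickness direction (may be absent)
- thin_e: thin spacer board of white plastic, 100 x 60 x 15 mm (x, y, z), 90 g, loose, lying flat, the same either way up. Origin: the middle of the board, at half its thickness; z is its thickness direction (may be absent)

How it is judged:
By the outcome, as a careful person would: the job done as asked, in the order asked, and still so for the second after the job is handed in, with the robot touching nothing.
Of thick_a, thick_b, thin_d, thin_e only 2 to 3 are there at a start; the rules pass over those that are not, and their reading is None.
At some moment in a run one of thick_a, thick_b, thin_a, thin_b, thin_c, thin_d, thin_e may be knocked a few centimetres aside while the robot is not near it.
It also fails if it takes over 210 s, if anything falls off the work surface, if the arm or the gripper's body presses on something with over 40 N, if the wrist force passes 120 N, or if a joint passes its speed limit or range.

### The arm

A 6-joint arm with a two-finger parallel gripper is mounted at the origin on a cart in front of the work surface, level with it; the furniture and walls round the work are solid. World frame = base frame: x ahead of the robot, y to its left, z up, the work surface at z = 0. Lengths are in mm, angles in degrees, forces in N, time in s.
With the tool pointing down it reaches from about 300 to 850 mm from the base axis. Payload 4.2 kg.
Tool frame: the origin (TCP) lies midway between the tips of the shut fingers; the grasp point (between the pads) lies 19 mm behind it (env.grasp_offset is the distance from the TCP to the grasp point, in mm); z points along the fingers, y is the line along which they close (so a half turn about z gives the same grasp; the last joint's range is limited). The gripper opens to 91 mm and grips with 3 to 60 N. Pads are 32 mm wide; open, the fingers measure 118 mm over their backs; the gripper's body (76 mm by 178 mm) begins 60 mm behind the grasp point.
Start: joints at [62.452, 18.312, 89.639, -0, 72.044, -1.146], TCP at [255.687, 515.041, 213.976] pointing down, gripper open.
Joint ranges: [-177.97, 177.97], [-48.28, 115.42], [12.27, 149.76], [-77.06, 257.06], [2.81, 150.46], [-146.56, 146.56]. Speed limits (degrees/s): [147.25, 147.25, 180, 180, 180, 180].

### API

Orientations are given as [roll, pitch, yaw] about the fixed x, y, z axes, in that order (R = Rz(yaw) Ry(pitch) Rx(roll)).
In Python, from workcell import env, optics gives the robot as it stands. The module is installed in compiled form; this text tells all that it offers.
- The arm moves only by the tool send_rows, never from a script. Its argument "targets" is a list that holds one entry, the list of rows, each a list of 7 numbers: the turn, a rotation vector about the world's x, y, z scaled (see below), then the shift along the world's x, y, z scaled (see below), then the closure, from -1 (fully open) to 1 (shut). In form: [[[rx, ry, rz, x, y, z, gripper], ...]]. A call has 1 to 12 rows; each row shifts and turns the commanded pose from where the row before left it; what a row does not reach is not made up. The controller multiplies each number of a shift by 0.2 m and each number of a turn by pi/2 rad. A row lasts 1/10 s, in which the tool goes at most 50 mm and 8.59 degrees, less where a joint would pass 70% of its speed; a pose out of reach is approached as far as the arm can. A call with a number of a shift or a turn outside -1 to 1 is refused whole. A call with a gripper value outside its range is refused whole. The fingers move at their own pace and stop on an object; "grip_force" is the grip in N (left out, the last holds). Time passes only in rows, so rows that do not move let the fingers close. It gives the time, the measured TCP pose, the force, the opening and the grip force at its end, in the units of the state.
- env.state(): the state, without advancing time (a new reading comes with each control period).
- optics.grab_frame(name): name is "scene" or "side" or "wrist"; returns (picture, depth): 480x640x3 uint8, red, green, blue; 480x640 float32, mm along the optical axis (not along the pixel's ray), 0 where there is no reading.
- optics.camera_info(name): a dict with "camera_matrix" (3x3 intrinsics, pixels), "R" (3x3) and "t" (3): a world point X has camera coordinates R X + t; the wrist camera has in their place "mount" (4x4, takes a point from camera to tool coordinates, whose origin is the TCP and whose axes are the flange's). Camera axes: x right, y down, z forward; pixel columns grow to the right and rows downward; lengths in mm; the calibration is good to about 2 mm. The wrist camera is an equidistant fisheye: a pixel r from the principal point sees the ray r / f radians off the axis. A picture is of the moment at which its call begins: read the wrist's pose just before it. camera_info takes no time and is no camera call.
- env.job_done(): hands the job in; it is judged then, once.
Trained networks look in the newest picture that a camera, given by its name, has taken for a name from the list of things; names that differ only in an ending like _2 or _b are one class to them, and where a whole thing is asked for, a point or a joint stands for the part that bears it (a point fixed in the world has none). Each returns a list of dicts, best first, with "conf" (0 to 1); they miss things now and then, are a little off and sometimes report something else, mostly with a low value. They report only what shows in the picture. A call takes as long as a camera call.
- optics.silhouettes(camera, name): "mask" (480x640 bool, what is visible of it) and "at" ([column, row] in pixels, amid what is visible of it).
- optics.place_of(camera, name): "at" ([column, row] in pixels: a listed point, or the origin of a listed thing).
The state is a dict: "time_s": time; "qpos": joint angles; "qvel": joint speeds; "effort": joint torques, N m; "ee_pos": TCP position; "ee_rot": TCP orientation; "force": force on the tool from outside, world axes, zero at the start; "torque": the same for the moment, N m; "gripper_width": finger opening in mm; "gripper_force": force on a finger pad.
Only numpy, scipy, OpenCV 4.12 (cv2) and the standard library are available. Lean on these libraries where they do the work, as an engineer would, in place of code of your own. Each camera call takes 0.05 s, during which the arm holds its last target. There are 200 camera calls.

## Working session

There is one attempt and no reset: what is moved stays moved. The work goes in short steps, Python scripts to look and compute and a tool call to move; the robot and the scene stay as the last step left them, time stands still between calls to the robot, and variables do not carry over. Pictures are saved under pics/ and viewed, at most 14 in all, crops included, and the job is handed in when it is done.

Besides the shell and the picture viewer there is one more tool, called after ">>>" as name([rows], argument=value, ...), one row to a line, values as JSON. send_rows: Moves the arm, as the interface text tells. Its arguments: {"type":"object","properties":{"targets":{"type":"array"},"grip_force":{"type":"number"}},"required":["targets"]}

```bash
mkdir -p pics; ls; python3 - <<'E'
from workcell import env, optics
import cv2, numpy as np
s=env.state(); print({k:np.round(v,3).tolist() for k,v in s.items()}, env.grasp_offset)
for n in ["scene","side"]:
    p,d=optics.grab_frame(n); cv2.imwrite(f"pics/{n}0.png",p[...,::-1]); np.save(f"pics/{n}0.npy",d)
    i=optics.camera_info(n); print(n,{k:np.round(v,3).tolist() for k,v in i.items() if k in("camera_matrix","R","t")})
print(optics.camera_info("wrist"))
E
```

```text
pics
{'time_s': 0.0, 'qpos': [62.452, 18.349, 89.706, 0.001, 72.041, -1.146], 'qvel': [0.003, 0.14, 0.027, 0.068, 0.089, -0.117], 'effort': [-0.002, -41.245, -23.198, 0.072, 0.045, -0.0], 'ee_pos': [255.452, 514.592, 213.15], 'ee_rot': [-179.904, -0.003, 153.598], 'force': [0.078, -1.028, 0.417], 'torque': [-0.028, 0.036, 0.02], 'gripper_force': 0.0, 'gripper_width': 91.665} 18.8
scene {'camera_matrix': [[461.08, 0.0, 315.671], [0.0, 461.08, 233.631], [0.0, 0.0, 1.0]], 'R': [[0.891, -0.454, -0.02], [-0.245, -0.442, -0.863], [0.383, 0.774, -0.505]], 't': [-478.44, 246.701, 1058.169]}
side {'camera_matrix': [[556.32, 0.0, 317.749], [0.0, 556.32, 238.699], [0.0, 0.0, 1.0]], 'R': [[-0.887, -0.462, -0.012], [-0.255, 0.512, -0.82], [0.385, -0.724, -0.572]], 't': [526.497, 174.033, 1282.188]}
{'camera_matrix': array([[371.64829954,   0.        , 314.14879921],
       [  0.        , 371.64829954, 236.55651649],
       [  0.        ,   0.        ,   1.        ]]), 'mount': array([[-3.54858910e-04, -9.64409992e-01, -2.64411122e-01,
         7.50844835e+01],
       [ 9.99999635e-01, -1.36666430e-04, -8.43596547e-04,
         1.00416497e-01],
       [ 7.77436815e-04, -2.64411325e-01,  9.64409688e-01,
        -1.70911348e+02],
       [ 0.00000000e+00,  0.00000000e+00,  0.00000000e+00,
         1.00000000e+00]])}
```

View pics/scene0.png

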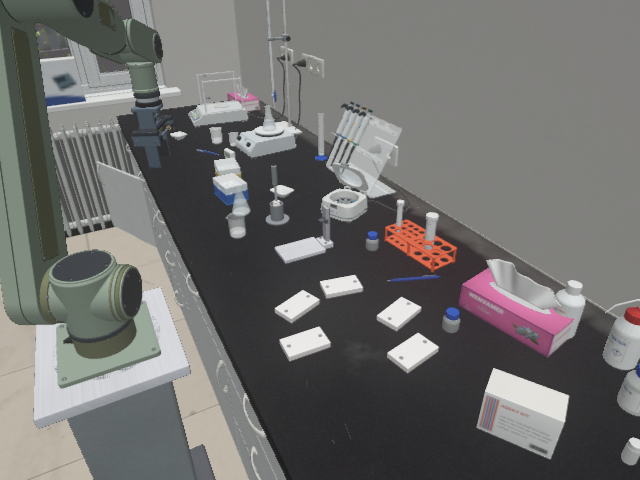

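View pics/side0.png

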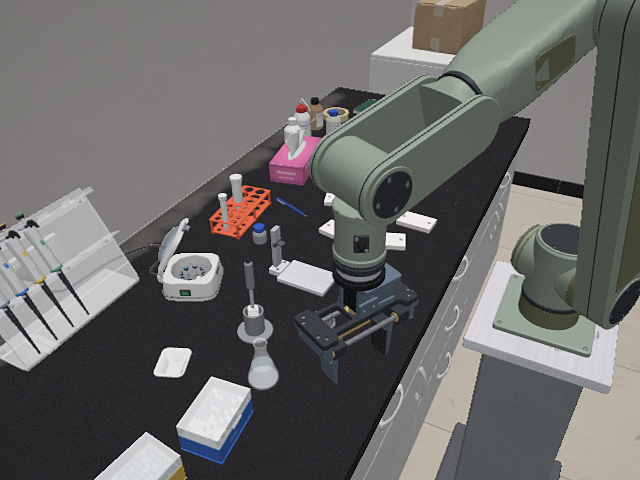

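The scene view shows five white boards, at about (297,306), (341,286), (305,343), (399,313) and (413,352). The stand is at (305,248) with its post at (326,222), the beaker at (237,226), the flask at (240,200), the brush in its holder at (277,212), and the bottles at (372,241) and (451,320). In the side view the arm hides the beaker.

```bash
cat > h.py <<'E'
from workcell import env, optics
import numpy as np, cv2
from scipy.spatial.transform import Rotation as Rn
def rays(name):
    i=optics.camera_info(name); K=i["camera_matrix"]; v,u=np.mgrid[:480,:640].astype(float)
    x=(u-K[0,2])/K[0,0]; y=(v-K[1,2])/K[1,1]
    if name=="wrist":
        r=np.hypot(x,y)+1e-9; k=np.tan(np.minimum(r,1.4))/r; x,y=x*k,y*k
    return np.dstack([x,y,np.ones_like(x)])
def campose(name,s=None):
    i=optics.camera_info(name)
    if name!="wrist": return i["R"].T, -i["R"].T@i["t"]
    s=s or env.state(); R=Rn.from_euler("xyz",s["ee_rot"],degrees=True).as_matrix(); M=i["mount"]
    return R@M[:3,:3], R@M[:3,3]+s["ee_pos"]
def grab(name):
    s=env.state(); p,d=optics.grab_frame(name); R,c=campose(name,s)
    W=(rays(name)*d[...,None])@R.T+c; W[d==0]=np.nan
    return p,d,W,(R,c)
def onplane(name,at,z,pose=None):
    R,c=pose or campose(name); u,v=int(round(at[0])),int(round(at[1]))
    r=R@rays(name)[v,u]; return c+r*(z-c[2])/r[2]
def rect(P):
    (c,wh,a)=cv2.minAreaRect(P[:,:2].astype(np.float32)); w,h=wh
    if w<h: a+=90; w,h=h,w
    return np.round([*c,w,h,(a+90)%180-90],1)
E
python3 - <<'E'
from h import *
p,d,W,ps=grab("scene")
for n in ["thin_a","thick_a","height_stand","brush","brush_holder","beaker","flask","reagent_bottle_1"]:
    for r in optics.silhouettes("scene",n):
        if r["conf"]<.2: continue
        m=cv2.erode(r["mask"].astype(np.uint8),np.ones((2,2)))>0; P=W[m]; P=P[~np.isnan(P[:,0])]
        if len(P)<10: continue
        z=np.percentile(P[:,2],[2,50,97]); T=P[P[:,2]>np.median(P[:,2])-5] if n[0]=="t" else P
        print(n,round(r["conf"],2),np.round(r["at"]),"z",z.round(),"rect",rect(T))
for n in ["height_stand","brush_holder","beaker","flask","mark","brush"]:
    for r in optics.place_of("scene",n)[:2]: print(n,r["conf"],np.round(r["at"]),onplane("scene",r["at"],87 if n=="mark" else 8 if n=="brush" else 0,ps).round(1))
E
```

```text
thin_a 0.87 [399. 312.] z [ 3. 14. 17.] rect [ 635.3 -244.7  101.4   58.9   19. ]
thin_a 0.7 [304. 341.] z [ 2. 14. 17.] rect [ 391.3 -228.4   97.3   60.8   -1.6]
thin_a 0.68 [342. 287.] z [ 2. 15. 17.] rect [566.3 -85.2  97.5  59.3 -12.8]
thin_a 0.61 [410. 356.] z [ 4. 15. 17.] rect [ 586.3 -364.7   98.8   57.9   11.7]
thin_a 0.55 [297. 305.] z [ 2. 15. 17.] rect [ 433.9 -103.9  100.8   57.2   19.4]
height_stand 0.58 [310. 249.] z [  1.  12. 118.] rect [617.2 156.8 288.9 119.4  22.6]
brush 0.59 [306. 245.] z [  4.  12. 110.] rect [567.  128.9 160.2  81.8  -1.9]
brush 0.57 [274. 180.] z [ 64. 157. 190.] rect [569.5 345.   18.5  14.   71.8]
brush 0.36 [374. 240.] z [ 4. 32. 53.] rect [769.1  55.8  93.   27.2  34.8]
brush_holder 0.67 [274. 214.] z [ 2. 19. 60.] rect [569.  338.   69.2  62.5  -5.5]
brush_holder 0.66 [372. 238.] z [ 3. 30. 53.] rect [768.7  55.9  92.3  30.8  32.2]
beaker 0.81 [234. 223.] z [ 8. 48. 69.] rect [442.5 357.2 161.2  51.9  63.8]
flask 0.56 [238. 202.] z [  8.  43. 100.] rect [476.9 445.   47.3  44.7 -55.9]
flask 0.38 [400. 313.] z [ 1. 14. 17.] rect [ 641.4 -242.9  114.3   58.8   18.6]
reagent_bottle_1 0.68 [450. 322.] z [-0. 33. 53.] rect [ 742.1 -321.3  102.3   32.9   33.3]
height_stand 0.82 [300. 252.] [550.9 129.3   0. ]
brush_holder 0.66 [276. 216.] [576.5 374.3   0. ]
beaker 0.97 [235. 236.] [410.7 313.5   0. ]
beaker 0.25 [450. 331.] [ 709.9 -343.8    0. ]
flask 0.64 [239. 212.] [475.4 464.4   0. ]
mark 0.81 [319. 219.] [622.2 141.2  87. ]
brush 0.47 [412. 355.] [ 581.2 -369.7    8. ]
```

>>> send_rows([
  [[0, 0, 0.03, 0.12, -0.09, 0.06, -1], [0, 0, 0.03, 0.12, -0.09, 0.06, -1], [0, 0, 0.03, 0.12, -0.09, 0.06, -1], [0, 0, 0.03, 0.12, -0.09, 0.06, -1], [0, 0, 0.03, 0.12, -0.09, 0.06, -1], [0, 0, 0.03, 0.12, -0.09, 0.06, -1], [0, 0, 0.03, 0.12, -0.09, 0.06, -1], [0, 0, 0.03, 0.12, -0.09, 0.06, -1], [0, 0, 0.03, 0.12, -0.09, 0.06, -1], [0, 0, 0.02, 0.12, -0.09, 0.06, -1], [0, 0, 0, 0, 0, 0, -1]],
])

```text
time_s: 1.95
ee_pos: [498.8, 333.2, 335.3]
ee_rot: [180.0, 0.2, 179.5]
force: [0.3, -0.2, 0.4]
gripper_width: 91.3
gripper_force: 0.0
```

```bash
python3 - <<'E'
from h import *
s=env.state(); print(s["ee_pos"],s["ee_rot"],s["qpos"])
p,d,W,ps=grab("wrist"); cv2.imwrite("pics/w1.png",p[...,::-1]); np.save("pics/w1.npy",W)
for n in ["brush","brush_holder","beaker","flask","height_stand","mark"]:
    z=dict(mark=87,brush=8).get(n,0)
    for r in optics.place_of("wrist",n)[:2]: print(n,round(r["conf"],2),np.round(r["at"]),onplane("wrist",r["at"],z,ps).round(1))
E
```

```text
[498.8009488  333.24211551 335.33052155] [179.95546383   0.21812953 179.48698057] [ 3.26938860e+01  1.79171501e+01  7.30739487e+01 -8.22160416e-02
  8.88020028e+01 -5.67916088e+01]
brush 0.78 [330. 241.] [568.2 354.9   8. ]
brush_holder 0.76 [326. 243.] [573.4 349.6   0. ]
beaker 0.71 [298. 130.] [415.  312.5  -0. ]
flask 0.87 [403. 175.] [476.2 457.    0. ]
height_stand 0.71 [178. 231.] [553.4 132.3   0. ]
height_stand 0.29 [403. 177.] [479.  457.1   0. ]
mark 0.73 [162. 297.] [620.3 132.1  87. ]
```

View pics/w1.png

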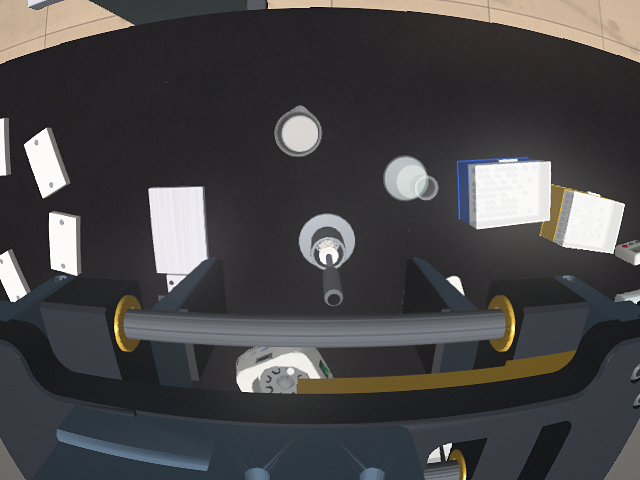

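Wrist view: brush handle top at (333,299), holder foot at (327,242), beaker at (298,132) with its lip pointing at the robot, flask at (403,178), stand base at (178,231).

```bash
cat >> h.py <<'E'
def near(W,x,y,r,z0,z1):
    P=W.reshape(-1,3); P=P[~np.isnan(P[:,0])]
    return P[(np.hypot(P[:,0]-x,P[:,1]-y)<r)&(P[:,2]>z0)&(P[:,2]<z1)]
E
python3 - <<'E'
from h import *
W=np.load("pics/w1.npy"); ps=campose("wrist")
print("top",onplane("wrist",(333,299),198,ps))
for a,b in [(1,14),(50,75),(80,120),(130,160),(160,188),(190,205)]:
    P=near(W,572,350,45,a,b); 
    if len(P)>3: print(a,b,len(P),rect(P),P[:,2].max(),P[:,:2].mean(0).round(1))
P=near(W,552,131,75,6,16); print("stand",len(P),rect(P),np.median(P[:,2]))
P=near(W,425,315,50,55,75); print("beaker rim",len(P),rect(P),cv2.minEnclosingCircle(P[:,:2].astype(np.float32)) if len(P) else 0)
P=near(W,425,315,60,1,80); print("beaker all",len(P),rect(P),np.percentile(P[:,2],[5,50,95]))
E
```

```text
top [562.31114359 352.4401962  198.        ]
1 14 1343 [572.2 349.6  85.2  84.8 -63.4] 13.92460815394793 [558.1 348.7]
50 75 684 [567.4 350.2  44.1  41.7 -81.4] 73.91352992652543 [565.6 349.6]
80 120 71 [566.2 350.2   8.    4.  -83.3] 117.03858210935897 [565.9 350.2]
130 160 162 [563.9 349.4  17.9   9.1 -84.6] 159.99867761845837 [562.3 349.5]
160 188 194 [564.2 351.3  17.8   9.4  85.8] 187.98742496129933 [562.2 349.6]
190 205 147 [568.6 350.8  17.3  16.5 -50.4] 197.18862723183463 [566.  350.3]
stand 4514 [555.4 136.1 139.7  85.4  -1.3] 12.16895021022205
beaker rim 534 [419.6 314.9  54.7  54.4  30. ] ((417.0782775878906, 315.63153076171875), 29.61934471130371)
beaker all 2377 [424.7 315.  118.7 116.  -47.1] [ 1.13415345 18.37756058 70.07464184]
```

>>> send_rows([
  [[0, 0, 0, 0.17, 0.043, 0, -1], [0, 0, 0, 0.17, 0.043, 0, -1], [0, 0, 0, 0, 0, -0.16, -1], [0, 0, 0, 0, 0, -0.16, -1], [0, 0, 0, 0, 0, -0.16, -1], [0, 0, 0, 0, 0, -0.16, -1], [0, 0, 0, 0, 0, -0.16, -1], [0, 0, 0, 0, 0, -0.155, -1], [0, 0, 0, 0, 0, 0, -1]],
])

```text
time_s: 3.2
ee_pos: [560.4, 351.2, 138.0]
ee_rot: [-179.7, -0.5, 179.8]
force: [-0.6, 0.6, -0.3]
gripper_width: 91.2
gripper_force: 0.0
```

>>> send_rows([
  [[0, 0, 0, 0, 0, 0, 0.5], [0, 0, 0, 0, 0, 0, 1], [0, 0, 0, 0, 0, 0, 1], [0, 0, 0, 0, 0, 0, 1], [0, 0, 0, 0, 0, 0, 1], [0, 0, 0, 0, 0, 0, 1], [0, 0, 0, 0, 0, 0, 1], [0, 0, 0, 0, 0, 0, 1]],
], grip_force=25)

```text
time_s: 4.0
ee_pos: [563.7, 352.2, 143.0]
ee_rot: [180.0, -0.0, 179.7]
force: [-0.1, 0.3, -0.2]
gripper_width: 30.0
gripper_force: 0.0
```

```bash
python3 - <<'E'
from h import *
p,d,W,ps=grab("wrist"); cv2.imwrite("pics/w2.png",p[...,::-1]); np.save("pics/w2.npy",W); s=env.state(); print(s["ee_pos"],s["gripper_width"],s["gripper_force"],s["force"])
P=near(W,570,350,45,1,9); print(rect(P),np.median(P[:,2]))
P=near(W,567,350,30,55,70); print(rect(P),P[:,:2].mean(0))
P=near(W,567,350,14,85,120); print(rect(P) if len(P) else 0)
P=near(W,420,315,50,62,75); print("beaker rim",len(P),rect(P),cv2.minEnclosingCircle(P[:,:2].astype(np.float32)))
E
```

```text
[563.66753273 352.23624272 142.92495709] 25.96888067437608 0.0 [-1.11467562 -0.52301472  0.73828406]
[567.3 350.3  87.8  82.2 -85.6] 6.041190851284625
[568.2 350.5  43.9  43.1  88.2] [565.60304259 350.55183878]
[566.4 350.5   7.3   3.2 -87.9]
beaker rim 1409 [419.5 315.1  54.6  54.5  39.7] ((419.2046813964844, 315.3135681152344), 28.106746673583984)
```

>>> send_rows([
  [[0, 0, 0, 0, 0, 0, 1], [0, 0, 0, 0, 0, 0, 1], [0, 0, 0, 0, 0, 0, 1], [0, 0, 0, 0, 0, 0, 1]],
])

```text
time_s: 4.45
ee_pos: [563.7, 352.2, 142.9]
ee_rot: [180.0, -0.0, 179.7]
force: [-0.5, -0.3, -1.0]
gripper_width: 17.6
gripper_force: 25.0
```

>>> send_rows([
  [[0, 0, 0, 0, 0, 0.05, 1], [0, 0, 0, 0, 0, 0.1, 1], [0, 0, 0, 0, 0, 0.15, 1], [0, 0, 0, 0, 0, 0.15, 1], [0, 0, 0, 0, 0, 0.08, 1], [0, 0, 0, -0.12, -0.03, 0, 1], [0, 0, 0, -0.16, -0.04, 0, 1], [0, 0, 0, -0.16, -0.04, 0, 1], [0, 0, 0, -0.16, -0.04, 0, 1], [0, 0, 0, -0.12, -0.03, 0, 1], [0, 0, 0, 0, 0, 0, 1], [0, 0, 0, 0, 0, 0, 1]],
])

```text
time_s: 5.65
ee_pos: [419.9, 316.5, 250.2]
ee_rot: [179.9, 0.1, 179.7]
force: [-0.8, -0.3, -1.1]
gripper_width: 17.6
gripper_force: 25.0
```

```bash
python3 - <<'E'
from h import *
p,d,W,ps=grab("wrist"); cv2.imwrite("pics/w3.png",p[...,::-1]); np.save("pics/w3.npy",W); s=env.state(); x,y,z=s["ee_pos"]; print(s["ee_pos"],s["ee_rot"],s["gripper_width"])
P=near(W,419,315,40,62,75); print("rim",rect(P),cv2.minEnclosingCircle(P[:,:2].astype(np.float32)))
f=z-135
for a,b in [(5,30),(35,60),(75,115)]:
    P=near(W,x,y,30,f+a,f+b); print(a,b,len(P),rect(P) if len(P) else 0, P[:,0].min() if len(P) else 0)
p,d,W,ps=grab("side"); cv2.imwrite("pics/s3.png",p[120:,150:][...,::-1])
E
```

```text
[420.41438603 316.60291538 249.80840045] [1.79935361e+02 1.05538564e-01 1.79703394e+02] 17.382952043697998
rim [419.1 315.1  54.2  54.1 -56.7] ((416.304931640625, 314.86590576171875), 29.628141403198242)
5 30 193 [419.3 316.6  23.4  11.7  87.1] 413.46644327910496
35 60 255 [419.5 316.9  23.9  11.8  88.3] 413.58232167836195
75 115 231 [423.  316.6   7.6   3.9  85.8] 420.9537779486469
```

View pics/w3.png

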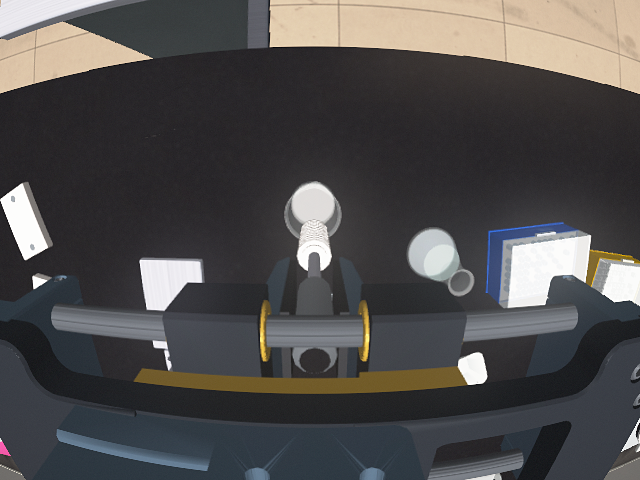

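The brush hangs upright at about (314,240), above and slightly behind the beaker mouth at (314,205). Shifting (-7,-1.5) mm centres it.

>>> send_rows([
  [[0, 0, 0, -0.035, -0.008, 0, 1], [0, 0, 0, 0, 0, -0.1, 1], [0, 0, 0, 0, 0, -0.1, 1], [0, 0, 0, 0, 0, -0.1, 1], [0, 0, 0, 0, 0, -0.1, 1], [0, 0, 0, 0, 0, -0.08, 1], [0, 0, 0, 0, 0, -0.04, 1], [0, 0, 0, 0, 0, 0, 1], [0, 0, 0, 0, 0, 0, 1]],
])

```text
time_s: 6.65
ee_pos: [413.2, 314.9, 145.5]
ee_rot: [180.0, 0.0, 179.7]
force: [0.1, -0.3, 0.7]
gripper_width: 17.5
gripper_force: 25.0
```

```bash
python3 - <<'E'
from h import *
p,d,W,ps=grab("wrist"); s=env.state(); x,y,z=s["ee_pos"]; print(s["ee_pos"],s["force"],s["gripper_width"])
P=near(W,419,315,40,62,75); print("rim",rect(P),cv2.minEnclosingCircle(P[:,:2].astype(np.float32)))
P=near(W,x,y,12,80,115); print(len(P),rect(P) if len(P) else 0, P[:,0].min() if len(P) else 0)
cv2.imwrite("pics/w4.png",cv2.resize(p[120:320,210:430][...,::-1],None,fx=2.5,fy=2.5))
E
```

```text
[413.29286546 315.05868695 145.78307703] [ 0.53331671 -0.18213659  0.05485961] 17.70821997775716
rim [418.  316.3  54.   51.5  37.1] ((416.3404846191406, 315.6400146484375), 29.43204116821289)
226 [416.3 315.    7.8   4.5  85.4] 414.0690211823508
```

View pics/w4.png

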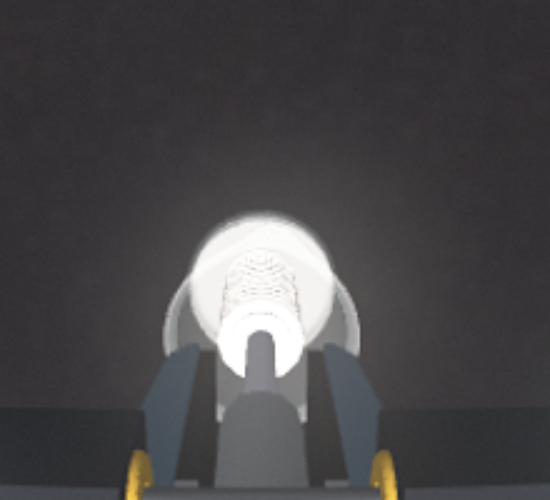

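The brush head is inside the beaker near its centre (260,330 in the crop). I'm lowering it to light contact.

>>> send_rows([
  [[0, 0, 0, 0, 0, -0.01, 1], [0, 0, 0, 0, 0, -0.01, 1], [0, 0, 0, 0, 0, -0.01, 1], [0, 0, 0, 0, 0, 0, 1], [0, 0, 0, 0, 0, 0, 1]],
])

```text
time_s: 7.2
ee_pos: [413.2, 315.0, 139.6]
ee_rot: [179.9, 0.1, 179.7]
force: [1.0, 0.2, 4.6]
gripper_width: 17.6
gripper_force: 25.0
```

>>> send_rows([
  [[0, 0, 0, 0, 0, 0.085, 1], [0, 0, 0, 0, 0, 0.085, 1], [0, 0, 0, 0, 0, 0.085, 1], [0, 0, 0, 0, 0, 0.085, 1], [0, 0, 0, 0, 0, 0, 1], [0, 0, 0, 0, 0, 0, 1]],
])

```text
time_s: 7.8
ee_pos: [412.4, 314.4, 206.4]
ee_rot: [-180.0, -0.0, 179.7]
force: [-0.4, 0.4, 0.4]
gripper_width: 17.6
gripper_force: 25.0
```

>>> send_rows([
  [[0, 0, 0, 0, 0, -0.085, 1], [0, 0, 0, 0, 0, -0.085, 1], [0, 0, 0, 0, 0, -0.085, 1], [0, 0, 0, 0, 0, -0.055, 1], [0, 0, 0, 0, 0, -0.03, 1], [0, 0, 0, 0, 0, 0, 1], [0, 0, 0, 0, 0, 0, 1]],
])

```text
time_s: 8.5
ee_pos: [413.0, 314.6, 139.4]
ee_rot: [180.0, 0.1, 179.7]
force: [-0.4, -0.2, 4.0]
gripper_width: 17.5
gripper_force: 25.0
```

>>> send_rows([
  [[0, 0, 0, 0, 0, 0.085, 1], [0, 0, 0, 0, 0, 0.085, 1], [0, 0, 0, 0, 0, 0.085, 1], [0, 0, 0, 0, 0, 0.085, 1], [0, 0, 0, 0, 0, 0, 1], [0, 0, 0, 0, 0, 0, 1]],
])

```text
time_s: 9.1
ee_pos: [412.4, 314.5, 206.4]
ee_rot: [-180.0, -0.0, 179.7]
force: [0.5, 0.2, -0.9]
gripper_width: 17.5
gripper_force: 25.0
```

>>> send_rows([
  [[0, 0, 0, 0, 0, -0.085, 1], [0, 0, 0, 0, 0, -0.085, 1], [0, 0, 0, 0, 0, -0.085, 1], [0, 0, 0, 0, 0, -0.055, 1], [0, 0, 0, 0, 0, -0.03, 1], [0, 0, 0, 0, 0, 0, 1], [0, 0, 0, 0, 0, 0, 1]],
])

```text
time_s: 9.8
ee_pos: [413.0, 314.6, 139.2]
ee_rot: [180.0, 0.0, 179.7]
force: [-0.1, -0.7, 3.0]
gripper_width: 17.6
gripper_force: 25.0
```

>>> send_rows([
  [[0, 0, 0, 0, 0, 0.085, 1], [0, 0, 0, 0, 0, 0.085, 1], [0, 0, 0, 0, 0, 0.085, 1], [0, 0, 0, 0, 0, 0.085, 1], [0, 0, 0, 0, 0, 0, 1], [0, 0, 0, 0, 0, 0, 1]],
])

```text
time_s: 10.4
ee_pos: [412.5, 314.5, 206.4]
ee_rot: [-180.0, -0.0, 179.7]
force: [-0.9, 0.8, -0.9]
gripper_width: 17.4
gripper_force: 25.0
```

```bash
python3 - <<'E'
from h import *
p,d,W,ps=grab("wrist"); s=env.state(); x,y,z=s["ee_pos"]; print(s["ee_pos"],s["force"],s["gripper_width"])
P=near(W,419,315,45,60,75); print("rim",rect(P),cv2.minEnclosingCircle(P[:,:2].astype(np.float32)))
for a,b in [(0,30),(30,60),(70,100)]:
    P=near(W,x,y,30,z-135+a,z-135+b); P=P[P[:,2]>76]; print(len(P),rect(P) if len(P) else 0, np.percentile(P[:,0],1) if len(P) else 0)
cv2.imwrite("pics/w5.png",p[...,::-1]); p,d,W,_=grab("side"); cv2.imwrite("pics/s5.png",p[...,::-1])
E
```

```text
[412.18871173 314.31401596 205.9186326 ] [-0.26234874  0.08696994 -1.0917271 ] 17.55520147584524
rim [419.3 315.   54.8  54.6 -46.9] ((416.7274169921875, 315.3026123046875), 29.73868179321289)
200 [409.5 314.5  23.5  12.   87.8] 403.62728612437314
320 [409.9 315.   24.   11.9  87.8] 404.24330849124414
200 [414.3 314.4   7.7   4.3  88.1] 412.412543729593
```

View pics/s5.png

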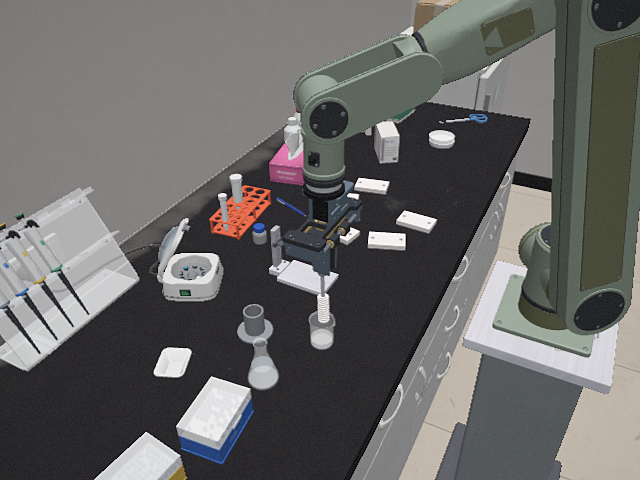

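The side view shows the brush foot at the brim (322,318), with the beaker still upright. All three strokes are done, so the brush goes back to its holder.

>>> send_rows([
  [[0, 0, 0, 0, 0, 0.1, 1], [0, 0, 0, 0, 0, 0.12, 1], [0, 0, 0, 0.1, 0.025, 0, 1], [0, 0, 0, 0.15, 0.035, 0, 1], [0, 0, 0, 0.15, 0.035, 0, 1], [0, 0, 0, 0.15, 0.035, 0, 1], [0, 0, 0, 0.12, 0.03, 0, 1], [0, 0, 0, 0.09, 0.022, 0, 1], [0, 0, 0, 0, 0, 0, 1], [0, 0, 0, 0, 0, 0, 1], [0, 0, 0, 0, 0, 0, 1]],
])

```text
time_s: 11.6
ee_pos: [563.6, 350.8, 250.5]
ee_rot: [-180.0, -0.1, 179.7]
force: [0.1, -0.3, -0.6]
gripper_width: 17.9
gripper_force: 25.0
```

```bash
python3 - <<'E'
from h import *
p,d,W,ps=grab("wrist"); s=env.state(); x,y,z=s["ee_pos"]; print(s["ee_pos"],s["ee_rot"])
P=near(W,568,350,30,55,66); print("cup",len(P),rect(P),cv2.minEnclosingCircle(P[:,:2].astype(np.float32)))
P=near(W,568,350,50,1,9); print("foot",rect(P))
for a,b in [(0,30),(30,60),(70,100)]:
    P=near(W,x,y,30,z-135+a,z-135+b); P=P[P[:,2]>76]; print(len(P),rect(P) if len(P) else 0, np.percentile(P[:,0],1) if len(P) else 0)
E
```

```text
[563.68195459 350.88480881 250.90957884] [-1.79987595e+02 -4.85156036e-02  1.79722008e+02]
cup 422 [565.8 350.3  44.1  37.5 -87.9] ((568.733642578125, 350.21844482421875), 22.52461814880371)
foot [566.1 349.8  96.7  95.3 -85.4]
240 [560.8 350.7  23.6  12.2  88.4] 554.8270698313993
319 [561.1 351.2  24.1  12.   88. ] 555.247486979317
201 [565.7 350.8   7.8   4.4  86.7] 563.5404393315745
```

>>> send_rows([
  [[0, 0, 0, 0.006, -0.003, -0.06, 1], [0, 0, 0, 0, 0, -0.1, 1], [0, 0, 0, 0, 0, -0.1, 1], [0, 0, 0, 0, 0, -0.1, 1], [0, 0, 0, 0, 0, -0.1, 1], [0, 0, 0, 0, 0, -0.06, 1], [0, 0, 0, 0, 0, -0.01, 1], [0, 0, 0, 0, 0, -0.005, 1], [0, 0, 0, 0, 0, 0, 1], [0, 0, 0, 0, 0, 0, 1]],
])

```text
time_s: 12.65
ee_pos: [566.4, 350.7, 145.1]
ee_rot: [179.9, 0.1, 179.7]
force: [0.6, 0.1, -0.4]
gripper_width: 17.9
gripper_force: 25.0
```

>>> send_rows([
  [[0, 0, 0, 0, 0, -0.008, 1], [0, 0, 0, 0, 0, -0.005, 1], [0, 0, 0, 0, 0, 0, 1], [0, 0, 0, 0, 0, 0, 1]],
])

```text
time_s: 13.05
ee_pos: [566.2, 350.6, 142.3]
ee_rot: [180.0, 0.1, 179.7]
force: [-0.7, 0.3, 4.7]
gripper_width: 17.3
gripper_force: 25.0
```

>>> send_rows([
  [[0, 0, 0, 0, 0, 0, -1], [0, 0, 0, 0, 0, 0, -1], [0, 0, 0, 0, 0, 0, -1], [0, 0, 0, 0, 0, 0, -1], [0, 0, 0, 0, 0, 0, -1], [0, 0, 0, 0, 0, 0, -1], [0, 0, 0, 0, 0, 0.1, -1], [0, 0, 0, 0, 0, 0.2, -1], [0, 0, 0, 0, 0, 0.2, -1], [0, 0, 0, 0, 0, 0.2, -1], [0, 0, 0, 0, 0, 0, -1]],
])

```text
time_s: 14.15
ee_pos: [568.1, 351.8, 288.6]
ee_rot: [179.6, 0.6, 179.7]
force: [0.1, -0.0, 0.2]
gripper_width: 91.2
gripper_force: 0.0
```

>>> send_rows([
  [[0, 0, 0, -0.03, -0.2, 0, -1], [0, 0, 0, -0.03, -0.2, 0, -1], [0, 0, 0, -0.03, -0.2, 0, -1], [0, 0, 0, -0.03, -0.2, 0, -1], [0, 0, 0, -0.03, -0.2, 0, -1], [0, 0, 0, 0, -0.05, 0, -1], [0, 0, 0, 0, 0, 0, -1], [0, 0, 0, 0, 0, 0, -1]],
])

```text
time_s: 14.95
ee_pos: [536.1, 141.2, 281.1]
ee_rot: [179.9, -0.0, 179.7]
force: [0.6, -0.9, 0.0]
gripper_width: 91.1
gripper_force: 0.0
```

```bash
python3 - <<'E'
from h import *
s=env.state(); print(s["ee_pos"],s["ee_rot"])
p,d,W,ps=grab("wrist"); cv2.imwrite("pics/w6.png",p[...,::-1]); np.save("pics/w6.npy",W)
for n in ["mark","height_stand"]:
    for r in optics.place_of("wrist",n)[:2]: print(n,r["conf"],np.round(r["at"]),onplane("wrist",r["at"],87 if n=="mark" else 0,ps).round(1))
P=near(W,555,135,90,8,16); print("base",len(P),rect(P),np.percentile(P[:,2],[5,50,95]))
for r in optics.silhouettes("wrist","thin_a"):
    if r["conf"]<.2: continue
    P=W[r["mask"]]; P=P[P[:,2]>9]; print(round(r["conf"],2),np.round(r["at"]),rect(P),np.median(P[:,2]).round(1))
E
```

```text
[536.1009533  141.22921795 281.13597405] [ 1.79942290e+02 -4.63487176e-03  1.79698859e+02]
mark 0.85 [303. 287.] [616.7 129.1  87. ]
height_stand 0.61 [312. 211.] [552.  138.7   0. ]
base 7539 [564.7 135.4 157.5  84.8  -0.9] [10.64445584 12.12436597 14.08289208]
0.91 [124. 127.] [433.4 -98.7 101.2  61.3  19.5] 15.2
0.88 [ 57. 259.] [ 578.6 -103.5  361.7   64.6  -73.9] 15.2
0.78 [ 52. 109.] [ 393.2 -224.7  100.8   61.5   -2.7] 15.3
0.62 [  9. 246.] [ 588.2 -359.6   99.5   62.    11.6] 15.2
0.61 [147. 224.] [568.3 -80.3 100.4  61.3 -10.8] 15.2
```

View pics/w6.png

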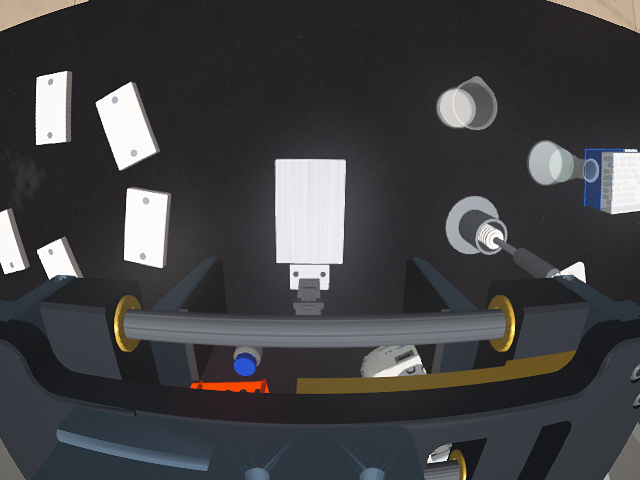

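The brush stands in its holder at (490,235). The stand base spans (275–345, 160–263), square in the view, with its post foot at (309,278). The boards near it are at (127,126), (147,228) and (53,108).

```bash
python3 - <<'E'
from h import *
W=np.load("pics/w6.npy")
P=near(W,555,135,100,8,16); 
a=np.radians(-0.9);
for y0 in range(98,176,8):
    Q=P[abs(P[:,1]-y0)<4]; print(y0,np.percentile(Q[:,0],[.5,99.5]).round(1))
for x0 in range(495,616,15):
    Q=P[abs(P[:,0]-x0)<4]; print(x0,np.percentile(Q[:,1],[.5,99.5]).round(1),len(Q), Q[:,2].mean().round(1))
P=near(W,630,135,35,70,95); print(len(P),rect(P))
P=near(W,640,135,35,100,135); print(len(P),rect(P))
E
```

```text
98 [487.5 614.4]
106 [487.1 614.5]
114 [486.8 648.7]
122 [486.8 641.9]
130 [486.8 633.6]
138 [486.9 632.7]
146 [487.  647.1]
154 [487. 649.]
162 [487.  642.4]
170 [487.1 616.4]
495 [ 95.2 178.3] 495 12.1
510 [ 96.1 178.4] 443 12.1
525 [ 95.9 177.3] 473 12.1
540 [ 94.2 177.5] 459 12.0
555 [ 93.7 177.8] 437 12.1
570 [ 93.2 176.6] 421 12.1
585 [ 92.8 176.8] 425 12.1
600 [ 94.8 177.1] 412 12.1
615 [ 94.4 176. ] 338 12.6
422 [627.1 134.3  32.6  22.7  89.6]
195 [633.5 134.6  25.1   3.2  87.6]
```

>>> send_rows([
  [[0, 0, -0.024, 0.032, -0.22, 0, -1], [0, 0, -0.024, 0.032, -0.22, 0, -1], [0, 0, -0.024, 0.032, -0.22, 0, -1], [0, 0, -0.024, 0.032, -0.22, -0.08, -1], [0, 0, -0.021, 0.032, -0.225, -0.1, -1], [0, 0, 0, 0, 0, -0.2, -1], [0, 0, 0, 0, 0, -0.2, -1], [0, 0, 0, 0, 0, -0.2, -1], [0, 0, 0, 0, 0, 0, -1], [0, 0, 0, 0, 0, 0, -1]],
])

```text
time_s: 16.15
ee_pos: [568.5, -80.0, 125.7]
ee_rot: [180.0, -0.0, 169.2]
force: [0.2, -0.9, 0.6]
gripper_width: 91.1
gripper_force: 0.0
```

```bash
cat >> h.py <<'E'
def board(x,y,z0,z1,r=64):
    "boards' face near x,y at heights z0..z1, seen by the wrist; and the shift of the tool to it"
    p,d,W,ps=grab("wrist"); s=env.state(); P=near(W,x,y,r,z0,z1); q=rect(P)
    e=s["ee_pos"]; yaw=s["ee_rot"][2]; dy=(q[4]-yaw+90)%180-90
    print("tcp",np.round(e,1),"rot",np.round(s["ee_rot"],1),"F",np.round(s["force"],1),"w",round(s["gripper_width"],1))
    print("rect",q,"n",len(P),"shift",np.round(q[:2]-e[:2],1),"turn",round(dy,1),"z",np.median(P[:,2]).round(1))
    return p,W
E
python3 - <<'E'
from h import *
p,W=board(568,-80,9,20); cv2.imwrite("pics/w7.png",p[...,::-1])
E
```

```text
tcp [569.5 -80.2 127.1] rot [180.    0.2 169.2] F [ 0.4 -0.3  0.5] w 91.0
rect [568.6 -81.  100.6  60.7 -10.8] n 9243 shift [-0.9 -0.8] turn -0.0 z 15.1
```

View pics/w7.png

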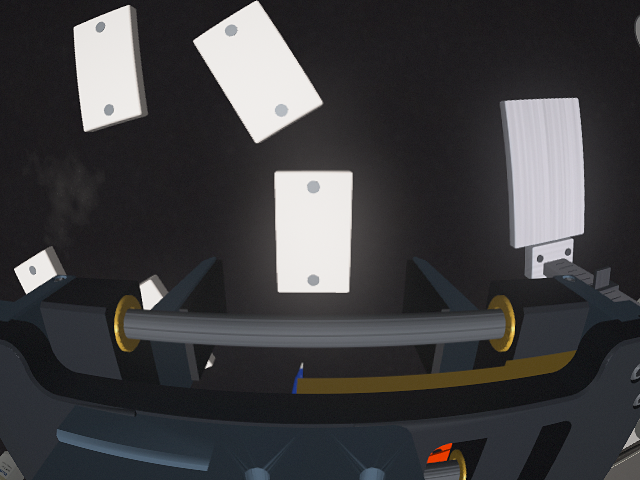

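The board is square between the open fingers, at (313,232). Descending.

>>> send_rows([
  [[0, 0, 0, 0, -0.003, -0.2, -1], [0, 0, 0, 0, 0, -0.2, -1], [0, 0, 0, 0, 0, -0.15, -1], [0, 0, 0, 0, 0, -0.06, -1], [0, 0, 0, 0, 0, 0, -1], [0, 0, 0, 0, 0, 0, -1]],
])

```text
time_s: 16.8
ee_pos: [569.9, -81.4, 5.6]
ee_rot: [180.0, 0.2, 169.2]
force: [-0.0, 1.0, -0.1]
gripper_width: 91.1
gripper_force: 0.0
```

>>> send_rows([
  [[0, 0, 0, 0, 0, 0, 1], [0, 0, 0, 0, 0, 0, 1], [0, 0, 0, 0, 0, 0, 1], [0, 0, 0, 0, 0, 0, 1], [0, 0, 0, 0, 0, 0, 1], [0, 0, 0, 0, 0, 0, 1], [0, 0, 0, 0, 0, 0, 1], [0, 0, 0, 0, 0, 0, 1]],
], grip_force=20)

```text
time_s: 17.6
ee_pos: [568.1, -81.2, 3.8]
ee_rot: [180.0, 0.0, 169.2]
force: [-0.8, 0.2, 4.3]
gripper_width: 60.0
gripper_force: 20.0
```

>>> send_rows([
  [[0, 0, 0, 0, 0, 0.1, 1], [0, 0, 0, 0, 0, 0.2, 1], [0, 0, 0, 0, 0, 0.2, 1], [0, 0, 0, 0, 0, 0.1, 1], [0, 0, 0.022, -0.017, 0.217, 0, 1], [0, 0, 0.022, -0.017, 0.217, 0, 1], [0, 0, 0.022, -0.017, 0.217, 0, 1], [0, 0, 0.022, -0.017, 0.217, 0, 1], [0, 0, 0.022, -0.017, 0.217, 0, 1], [0, 0, 0, 0, 0, 0, 1], [0, 0, 0, 0, 0, 0, 1], [0, 0, 0, 0, 0, 0, 1]],
])

```text
time_s: 18.8
ee_pos: [550.7, 135.0, 122.9]
ee_rot: [-180.0, -0.0, 179.0]
force: [-0.4, -0.7, -0.2]
gripper_width: 60.0
gripper_force: 20.0
```

```bash
python3 - <<'E'
from h import *
e=env.state()["ee_pos"]
p,W=board(e[0],e[1],e[2]+5,e[2]+18); cv2.imwrite("pics/w8.png",p[...,::-1])
P=near(W,551,136,100,8,16); print("base",len(P),rect(P))
for x0 in (492,500,510): 
    Q=P[abs(P[:,0]-x0)<4]; print(x0,len(Q),np.percentile(Q[:,1],[.5,99.5]) if len(Q) else 0)
print(np.percentile(P[:,0],.5))
E
```

```text
tcp [550.8 134.7 123. ] rot [-180.   -0.  179.] F [-0.   0.2 -1.2] w 59.8
rect [549.1 135.   95.8  79.4  -1.1] n 19532 shift [-1.7  0.3] turn -0.1 z 134.2
base 4489 [502.4 136.7  84.1  31.8  89. ]
492 1135 [ 95.41111663 178.46319774]
500 1148 [ 95.98064346 178.6197024 ]
510 1133 [ 94.84673561 177.74601234]
486.43369002605755
```

>>> send_rows([
  [[0, 0, 0, 0.002, 0.006, -0.15, 1], [0, 0, 0, 0, 0, -0.2, 1], [0, 0, 0, 0, 0, -0.12, 1], [0, 0, 0, 0, 0, -0.05, 1], [0, 0, 0, 0, 0, 0, 1], [0, 0, 0, 0, 0, 0, 1], [0, 0, 0, 0, 0, 0, 1]],
])

```text
time_s: 19.55
ee_pos: [552.6, 137.0, 20.9]
ee_rot: [180.0, 0.2, 179.0]
force: [-0.2, 1.2, -1.5]
gripper_width: 59.7
gripper_force: 20.0
```

>>> send_rows([
  [[0, 0, 0, 0, 0, -0.015, 1], [0, 0, 0, 0, 0, -0.008, 1], [0, 0, 0, 0, 0, 0, 1], [0, 0, 0, 0, 0, 0, 1], [0, 0, 0, 0, 0, 0, 1]],
])

```text
time_s: 20.05
ee_pos: [551.8, 137.2, 15.8]
ee_rot: [180.0, 0.1, 179.1]
force: [-1.1, -0.8, 5.2]
gripper_width: 60.1
gripper_force: 20.0
```

>>> send_rows([
  [[0, 0, 0, 0, -0.005, 0, 1], [0, 0, 0, 0, 0, 0, 1], [0, 0, 0, 0, 0, 0, -1], [0, 0, 0, 0, 0, 0, -1], [0, 0, 0, 0, 0, 0, -1], [0, 0, 0, 0, 0, 0, -1], [0, 0, 0, 0, 0, 0, -1], [0, 0, 0, 0, 0, 0.1, -1], [0, 0, 0, 0, 0, 0.2, -1], [0, 0, 0, 0, 0, 0.25, -1], [0, 0, 0, 0, 0, 0, -1], [0, 0, 0, 0, 0, 0, -1]],
])

```text
time_s: 21.25
ee_pos: [551.8, 136.1, 125.9]
ee_rot: [180.0, 0.2, 179.1]
force: [-0.2, -0.5, -0.4]
gripper_width: 91.4
gripper_force: 0.0
```

```bash
python3 - <<'E'
from h import *
p,W=board(551,136,22,32)
P=near(W,551,136,78,8,16); P=P[P[:,0]<612];print("base",len(P),rect(P),np.percentile(P[:,0],.5))
print("A?"); 
for x,y in [(433,-99),(393,-225)]: print(rect(near(W,x,y,64,9,20)))
E
```

```text
tcp [550.8 135.9 124.4] rot [-180.    -0.   179.1] F [-0.2 -0.5 -0.7] w 91.4
rect [552.1 136.8  99.4  60.6  -0.8] n 9846 shift [1.3 0.9] turn 0.1 z 27.1
base 5927 [549.5 135.9 126.1  84.7  -0.9] 486.6310555581733
A?
[433.9 -98.4 101.1  61.7  20.5]
[0. 0. 0. 0. 0.]
```

>>> send_rows([
  [[0, 0, 0.038, -0.098, -0.196, 0, -1], [0, 0, 0.038, -0.098, -0.196, 0, -1], [0, 0, 0.038, -0.098, -0.196, 0, -1], [0, 0, 0.038, -0.098, -0.196, 0, -1], [0, 0, 0.038, -0.098, -0.196, 0, -1], [0, 0, 0.038, -0.098, -0.196, 0, -1], [0, 0, 0, 0, 0, 0, -1], [0, 0, 0, 0, 0, 0, -1], [0, 0, 0, 0, 0, 0, -1]],
])

```text
time_s: 22.2
ee_pos: [433.7, -98.4, 123.9]
ee_rot: [179.9, -0.1, -160.4]
force: [-0.4, -0.1, 0.2]
gripper_width: 91.1
gripper_force: 0.0
```

```bash
python3 - <<'E'
from h import *
p,W=board(433,-99,9,20)
E
```

```text
tcp [433.9 -98.2 124.1] rot [ 1.799e+02 -1.000e-01 -1.603e+02] F [ 0.3 -0.7  0. ] w 91.1
rect [433.6 -99.5 100.3  60.7  20. ] n 9344 shift [-0.3 -1.3] turn 0.3 z 15.0
```

>>> send_rows([
  [[0, 0, 0.003, -0.002, -0.006, -0.2, -1], [0, 0, 0, 0, 0, -0.2, -1], [0, 0, 0, 0, 0, -0.15, -1], [0, 0, 0, 0, 0, -0.05, -1], [0, 0, 0, 0, 0, 0, -1], [0, 0, 0, 0, 0, 0, -1]],
])

```text
time_s: 22.85
ee_pos: [434.5, -100.1, 5.6]
ee_rot: [-179.9, 0.1, -160.1]
force: [0.5, 0.6, 0.6]
gripper_width: 91.3
gripper_force: 0.0
```

>>> send_rows([
  [[0, 0, 0, 0, 0, 0, 1], [0, 0, 0, 0, 0, 0, 1], [0, 0, 0, 0, 0, 0, 1], [0, 0, 0, 0, 0, 0, 1], [0, 0, 0, 0, 0, 0, 1], [0, 0, 0, 0, 0, 0, 1], [0, 0, 0, 0, 0, 0, 1], [0, 0, 0, 0, 0, 0, 1]],
])

```text
time_s: 23.65
ee_pos: [433.5, -100.4, 5.2]
ee_rot: [-180.0, 0.0, -160.1]
force: [-1.5, -0.4, 5.7]
gripper_width: 59.8
gripper_force: 20.0
```

>>> send_rows([
  [[0, 0, 0, 0, 0, 0.1, 1], [0, 0, 0, 0, 0, 0.2, 1], [0, 0, 0, 0, 0, 0.2, 1], [0, 0, 0, 0, 0, 0.1, 1], [0, 0, -0.0385, 0.098, 0.197, 0, 1], [0, 0, -0.0385, 0.098, 0.197, 0, 1], [0, 0, -0.0385, 0.098, 0.197, 0, 1], [0, 0, -0.0385, 0.098, 0.197, 0, 1], [0, 0, -0.0385, 0.098, 0.197, 0, 1], [0, 0, -0.0385, 0.098, 0.197, 0, 1], [0, 0, 0, 0, 0, 0, 1], [0, 0, 0, 0, 0, 0, 1]],
])

```text
time_s: 24.85
ee_pos: [550.4, 136.5, 123.8]
ee_rot: [-180.0, -0.1, 179.2]
force: [0.2, -1.3, -0.7]
gripper_width: 60.1
gripper_force: 20.0
```

```bash
cat >> h.py <<'E'
def held(k):
    "held board over the stack of k boards: near edges and sides, same for the stack"
    p,d,W,ps=grab("wrist"); s=env.state(); e=s["ee_pos"]; print("tcp",np.round(e,1),"yaw",round(s["ee_rot"][2],1),"F",np.round(s["force"],1))
    for nm,lo,hi in (("held",e[2]+3,e[2]+16),("stack",12+15*k-4,12+15*k+4)):
        P=near(W,551,136,75,lo,hi); P=P[P[:,0]<530]
        if len(P)<50: print(nm,"none"); continue
        Q=P[P[:,0]<512]; print(nm,"z",np.median(P[:,2]).round(1),"near x",np.percentile(P[:,0],1).round(1),"y",np.percentile(Q[:,1],[1,99]).round(1) if len(Q) else 0)
    return p,W
E
python3 - <<'E'
from h import *
held(1)
E
```

```text
tcp [550.  135.6 124. ] yaw 179.1 F [ 0.5  0.8 -0.5]
held z 133.8 near x 500.8 y [108.3 166.1]
stack z 27.1 near x 502.8 y [108.8 166.8]
```

>>> send_rows([
  [[0, 0, 0, 0.004, 0.001, -0.15, 1], [0, 0, 0, 0, 0, -0.2, 1], [0, 0, 0, 0, 0, -0.07, 1], [0, 0, 0, 0, 0, -0.02, 1], [0, 0, 0, 0, 0, 0, 1], [0, 0, 0, 0, 0, 0, 1], [0, 0, 0, 0, 0, 0, 1]],
])

```text
time_s: 25.6
ee_pos: [552.6, 136.2, 38.1]
ee_rot: [180.0, 0.2, 179.0]
force: [0.2, 0.7, -1.2]
gripper_width: 59.6
gripper_force: 20.0
```

>>> send_rows([
  [[0, 0, 0, 0, 0, -0.01, 1], [0, 0, 0, 0, 0, -0.01, 1], [0, 0, 0, 0, 0, 0, 1], [0, 0, 0, 0, 0, 0, 1], [0, 0, 0, 0, 0, 0, 1]],
])

```text
time_s: 26.1
ee_pos: [551.7, 136.3, 32.8]
ee_rot: [180.0, 0.0, 179.1]
force: [0.4, 0.4, -0.4]
gripper_width: 59.9
gripper_force: 20.0
```

>>> send_rows([
  [[0, 0, 0, 0, 0, -0.006, 1], [0, 0, 0, 0, 0, 0, 1], [0, 0, 0, 0, 0, 0, -1], [0, 0, 0, 0, 0, 0, -1], [0, 0, 0, 0, 0, 0, -1], [0, 0, 0, 0, 0, 0, -1], [0, 0, 0, 0, 0, 0, -1], [0, 0, 0, 0, 0, 0.1, -1], [0, 0, 0, 0, 0, 0.2, -1], [0, 0, 0, 0, 0, 0.2, -1], [0, 0, 0, 0, 0, 0, -1], [0, 0, 0, 0, 0, 0, -1]],
])

```text
time_s: 27.3
ee_pos: [552.0, 136.3, 132.4]
ee_rot: [180.0, 0.1, 179.1]
force: [-0.3, -1.0, -1.2]
gripper_width: 91.2
gripper_force: 0.0
```

```bash
python3 - <<'E'
from h import *
p,W=board(551,136,37,47)
P=near(W,551,136,78,8,16); P=P[P[:,0]<612];print("base",len(P),rect(P),np.percentile(P[:,0],.5))
p,d,W,ps=grab("scene")
for r in optics.silhouettes("scene","thin_a"):
    if r["conf"]<.2: continue
    P=W[r["mask"]]; P=P[P[:,2]>9]; print(round(r["conf"],2),np.round(r["at"]),rect(P),np.median(P[:,2]).round(1))
E
```

```text
tcp [551.1 136.1 131. ] rot [-1.800e+02 -1.000e-01  1.791e+02] F [-0.4  0.5 -1. ] w 91.3
rect [552.  136.4 100.1  60.6  -0.8] n 10554 shift [0.9 0.3] turn 0.1 z 42.1
base 4785 [549.8 135.8 125.8  84.9  -1. ] 486.83065941486444
0.92 [410. 358.] [ 587.5 -362.2  102.5   62.2   10.8] 14.7
0.84 [399. 312.] [ 636.7 -243.7  101.5   60.9   18.3] 14.8
0.7 [302. 342.] [ 392.5 -227.4  100.5   62.9   -1.6] 14.7
0.58 [299. 241.] [559.7 132.3 120.9  69.3  -5.3] 41.2
0.53 [449. 322.] [ 712.5 -337.8   36.8   34.4  -59.6] 34.1
0.48 [303. 251.] [549.2 107.4  99.7  25.7 -11.8] 20.1
```

>>> send_rows([
  [[0, 0, -0.015, -0.088, -0.201, 0, -1], [0, 0, 0, -0.088, -0.201, 0, -1], [0, 0, 0, -0.088, -0.201, 0, -1], [0, 0, 0, -0.088, -0.201, 0, -1], [0, 0, 0, -0.088, -0.201, 0, -1], [0, 0, 0, -0.088, -0.201, 0, -1], [0, 0, 0, -0.088, -0.201, 0, -1], [0, 0, 0, -0.088, -0.201, 0, -1], [0, 0, 0, -0.088, -0.201, 0, -1], [0, 0, 0, 0, 0, 0, -1], [0, 0, 0, 0, 0, 0, -1], [0, 0, 0, 0, 0, 0, -1]],
])

```text
time_s: 28.65
ee_pos: [393.2, -224.5, 130.9]
ee_rot: [179.9, -0.1, 177.8]
force: [0.4, -0.2, -0.4]
gripper_width: 90.9
gripper_force: 0.0
```

```bash
python3 - <<'E'
from h import *
p,W=board(393,-226,9,20)
E
```

```text
tcp [ 393.5 -224.3  131. ] rot [ 1.799e+02 -1.000e-01  1.778e+02] F [-0.9  1.8 -0.1] w 91.1
rect [ 393.5 -225.6  100.5   61.    -2.3] n 8903 shift [ 0.  -1.3] turn -0.1 z 15.1
```

>>> send_rows([
  [[0, 0, -0.001, 0, -0.006, -0.2, -1], [0, 0, 0, 0, 0, -0.2, -1], [0, 0, 0, 0, 0, -0.15, -1], [0, 0, 0, 0, 0, -0.085, -1], [0, 0, 0, 0, 0, 0, -1], [0, 0, 0, 0, 0, 0, -1]],
])

```text
time_s: 29.3
ee_pos: [393.9, -226.0, 4.7]
ee_rot: [180.0, -0.0, 177.7]
force: [0.7, 0.2, 0.6]
gripper_width: 91.2
gripper_force: 0.0
```

>>> send_rows([
  [[0, 0, 0, 0, 0, 0, 1], [0, 0, 0, 0, 0, 0, 1], [0, 0, 0, 0, 0, 0, 1], [0, 0, 0, 0, 0, 0, 1], [0, 0, 0, 0, 0, 0, 1], [0, 0, 0, 0, 0, 0, 1], [0, 0, 0, 0, 0, 0, 1], [0, 0, 0, 0, 0, 0, 1]],
])

```text
time_s: 30.1
ee_pos: [393.4, -226.8, 5.0]
ee_rot: [-180.0, 0.0, 177.6]
force: [-0.2, 1.1, 4.3]
gripper_width: 59.9
gripper_force: 20.0
```

>>> send_rows([
  [[0, 0, 0, 0, 0, 0.1, 1], [0, 0, 0, 0, 0, 0.25, 1], [0, 0, 0, 0, 0, 0.25, 1], [0, 0, 0.0165, 0.088, 0.2015, 0, 1], [0, 0, 0, 0.088, 0.2015, 0, 1], [0, 0, 0, 0.088, 0.2015, 0, 1], [0, 0, 0, 0.088, 0.2015, 0, 1], [0, 0, 0, 0.088, 0.2015, 0, 1], [0, 0, 0, 0.088, 0.2015, 0, 1], [0, 0, 0, 0.088, 0.2015, 0, 1], [0, 0, 0, 0.088, 0.2015, 0, 1], [0, 0, 0, 0.088, 0.2015, 0, 1]],
])

```text
time_s: 31.3
ee_pos: [551.8, 137.6, 124.0]
ee_rot: [-180.0, -0.0, 179.1]
force: [0.8, -1.1, -1.4]
gripper_width: 59.5
gripper_force: 20.0
```

>>> send_rows([
  [[0, 0, 0, 0, 0, 0, 1], [0, 0, 0, 0, 0, 0, 1], [0, 0, 0, 0, 0, 0, 1]],
])

```text
time_s: 31.6
ee_pos: [550.8, 135.0, 124.0]
ee_rot: [-180.0, -0.1, 179.1]
force: [0.3, -0.6, -1.3]
gripper_width: 60.1
gripper_force: 20.0
```

```bash
python3 - <<'E'
from h import *
held(2)
E
```

```text
tcp [550.9 134.7 124.3] yaw 179.0 F [ 0.6 -1.1 -0.2]
held z 134.1 near x 500.6 y [106.8 164.7]
stack z 41.9 near x 502.3 y [108.  166.1]
```

>>> send_rows([
  [[0, 0, 0, 0.004, 0.006, -0.15, 1], [0, 0, 0, 0, 0, -0.15, 1], [0, 0, 0, 0, 0, -0.05, 1], [0, 0, 0, 0, 0, -0.02, 1], [0, 0, 0, 0, 0, 0, 1], [0, 0, 0, 0, 0, 0, 1], [0, 0, 0, 0, 0, -0.01, 1], [0, 0, 0, 0, 0, 0, 1], [0, 0, 0, 0, 0, 0, 1]],
])

```text
time_s: 32.55
ee_pos: [552.7, 137.2, 49.0]
ee_rot: [180.0, 0.0, 179.1]
force: [-0.9, 0.5, -0.2]
gripper_width: 59.8
gripper_force: 20.0
```

>>> send_rows([
  [[0, 0, 0, -0.004, -0.004, 0, 1], [0, 0, 0, 0, 0, -0.008, 1], [0, 0, 0, 0, 0, 0, 1], [0, 0, 0, 0, 0, 0, 1]],
])

```text
time_s: 32.95
ee_pos: [551.8, 136.3, 47.0]
ee_rot: [180.0, 0.0, 179.1]
force: [0.2, -0.1, 0.0]
gripper_width: 59.4
gripper_force: 20.0
```

>>> send_rows([
  [[0, 0, 0, 0, 0, -0.004, 1], [0, 0, 0, 0, 0, 0, 1], [0, 0, 0, 0, 0, 0, -1], [0, 0, 0, 0, 0, 0, -1], [0, 0, 0, 0, 0, 0, -1], [0, 0, 0, 0, 0, 0, -1], [0, 0, 0, 0, 0, 0, -1], [0, 0, 0, 0, 0, 0.1, -1], [0, 0, 0, 0, 0, 0.2, -1], [0, 0, 0, 0, 0, 0.15, -1], [0, 0, 0, 0, 0, 0, -1], [0, 0, 0, 0, 0, 0, -1]],
])

```text
time_s: 34.15
ee_pos: [551.8, 136.4, 136.6]
ee_rot: [180.0, 0.1, 179.1]
force: [-1.1, 0.8, 0.3]
gripper_width: 91.1
gripper_force: 0.0
```

```bash
python3 - <<'E'
from h import *
p,W=board(551,136,52,62)
P=near(W,551,136,78,8,16); P=P[P[:,0]<612];print("base",len(P),rect(P),np.percentile(P[:,0],.5))
p,d,W,ps=grab("scene")
for r in optics.silhouettes("scene","thin_a"):
    if r["conf"]<.2: continue
    P=W[r["mask"]]; P=P[P[:,2]>9]; print(round(r["conf"],2),np.round(r["at"]),rect(P),np.median(P[:,2]).round(1))
E
```

```text
tcp [551.  136.2 135.5] rot [-1.800e+02 -1.000e-01  1.791e+02] F [ 0.6  0.7 -1. ] w 91.1
rect [551.  136.3  99.6  60.4  -0.8] n 11237 shift [-0.   0.1] turn 0.1 z 57.1
base 4165 [549.6 135.9 126.   84.9  -0.9] 486.59216669076284
0.98 [396. 366.] [ 544.6 -369.1  103.3   61.7   11. ] 14.7
0.76 [398. 314.] [ 637.2 -242.5  103.5   62.9   18.5] 14.8
0.61 [298. 234.] [550.8 134.1 100.1  65.8  -1.6] 56.5
0.5 [451. 324.] [ 711.3 -339.8   33.1   30.9    0.8] 34.1
0.44 [303. 249.] [541.7 112.8 109.5  49.5 -26.7] 21.2
```

>>> send_rows([
  [[0, 0, 0.024, 0.0475, -0.2105, 0, -1], [0, 0, 0.024, 0.0475, -0.2105, 0, -1], [0, 0, 0.024, 0.0475, -0.2105, 0, -1], [0, 0, 0.024, 0.0475, -0.2105, 0, -1], [0, 0, 0.024, 0.0475, -0.2105, 0, -1], [0, 0, 0.024, 0.0475, -0.2105, 0, -1], [0, 0, 0.024, 0.0475, -0.2105, 0, -1], [0, 0, 0.024, 0.0475, -0.2105, 0, -1], [0, 0, 0.024, 0.0475, -0.2105, 0, -1], [0, 0, 0, 0, 0, 0, -1], [0, 0, 0, 0, 0, 0, -1], [0, 0, 0, 0, 0, 0, -1]],
])

```text
time_s: 35.5
ee_pos: [636.5, -241.4, 135.1]
ee_rot: [179.9, -0.1, -161.4]
force: [0.4, -0.6, -0.2]
gripper_width: 91.4
gripper_force: 0.0
```

```bash
python3 - <<'E'
from h import *
p,W=board(637,-243,9,20)
E
```

```text
tcp [ 636.7 -241.1  135.5] rot [ 1.799e+02 -1.000e-01 -1.614e+02] F [-1.   0.9  0.2] w 91.3
rect [ 637.8 -241.4  100.6   60.8   18.3] n 8658 shift [ 1.1 -0.3] turn -0.3 z 15.1
```

>>> send_rows([
  [[0, 0, -0.003, 0.003, -0.003, -0.2, -1], [0, 0, 0, 0, 0, -0.2, -1], [0, 0, 0, 0, 0, -0.15, -1], [0, 0, 0, 0, 0, -0.1, -1], [0, 0, 0, 0, 0, 0, -1], [0, 0, 0, 0, 0, 0, -1]],
])

```text
time_s: 36.15
ee_pos: [638.1, -242.2, 6.7]
ee_rot: [180.0, 0.0, -161.6]
force: [-0.5, 0.2, 0.8]
gripper_width: 90.9
gripper_force: 0.0
```

>>> send_rows([
  [[0, 0, 0, 0, 0, 0, 1], [0, 0, 0, 0, 0, 0, 1], [0, 0, 0, 0, 0, 0, 1], [0, 0, 0, 0, 0, 0, 1], [0, 0, 0, 0, 0, 0, 1], [0, 0, 0, 0, 0, 0, 1], [0, 0, 0, 0, 0, 0, 1], [0, 0, 0, 0, 0, 0, 1]],
])

```text
time_s: 36.95
ee_pos: [638.0, -243.2, 6.8]
ee_rot: [-180.0, 0.0, -161.7]
force: [-0.4, 0.3, 5.5]
gripper_width: 59.8
gripper_force: 20.0
```

>>> send_rows([
  [[0, 0, 0, 0, 0, 0.15, 1], [0, 0, 0, 0, 0, 0.25, 1], [0, 0, 0, 0, 0, 0.25, 1], [0, 0, -0.0237, -0.0483, 0.211, 0, 1], [0, 0, -0.0237, -0.0483, 0.211, 0, 1], [0, 0, -0.0237, -0.0483, 0.211, 0, 1], [0, 0, -0.0237, -0.0483, 0.211, 0, 1], [0, 0, -0.0237, -0.0483, 0.211, 0, 1], [0, 0, -0.0237, -0.0483, 0.211, 0, 1], [0, 0, -0.0237, -0.0483, 0.211, 0, 1], [0, 0, -0.0237, -0.0483, 0.211, 0, 1], [0, 0, -0.0237, -0.0483, 0.211, 0, 1]],
])

```text
time_s: 38.15
ee_pos: [550.1, 138.1, 135.6]
ee_rot: [-180.0, -0.0, 179.0]
force: [0.5, -0.3, -1.3]
gripper_width: 59.7
gripper_force: 20.0
```

>>> send_rows([
  [[0, 0, 0, 0, 0, 0, 1], [0, 0, 0, 0, 0, 0, 1], [0, 0, 0, 0, 0, 0, 1]],
])

```text
time_s: 38.45
ee_pos: [550.9, 135.8, 135.8]
ee_rot: [-180.0, -0.0, 179.1]
force: [-0.2, 0.6, -0.9]
gripper_width: 59.8
gripper_force: 20.0
```

```bash
python3 - <<'E'
from h import *
held(3)
E
```

```text
tcp [551.  135.5 135.8] yaw 179.0 F [-0.3 -0.2 -0.9]
held z 144.1 near x 501.2 y [107.6 165.4]
stack z 57.0 near x 501.8 y [107.7 166.2]
```

>>> send_rows([
  [[0, 0, 0, 0, 0.002, -0.15, 1], [0, 0, 0, 0, 0, -0.12, 1], [0, 0, 0, 0, 0, -0.05, 1], [0, 0, 0, 0, 0, -0.02, 1], [0, 0, 0, 0, 0, 0, 1], [0, 0, 0, 0, 0, 0, 1], [0, 0, 0, 0, 0, -0.01, 1], [0, 0, 0, 0, 0, 0, 1], [0, 0, 0, 0, 0, 0, 1]],
])

```text
time_s: 39.4
ee_pos: [551.0, 137.1, 66.6]
ee_rot: [180.0, 0.0, 179.1]
force: [0.6, 0.8, -1.5]
gripper_width: 59.6
gripper_force: 20.0
```

>>> send_rows([
  [[0, 0, 0, 0.003, -0.004, 0, 1], [0, 0, 0, 0, 0, -0.01, 1], [0, 0, 0, 0, 0, -0.003, 1], [0, 0, 0, 0, 0, 0, 1], [0, 0, 0, 0, 0, 0, 1]],
])

```text
time_s: 39.9
ee_pos: [551.5, 136.2, 63.8]
ee_rot: [180.0, 0.0, 179.1]
force: [-0.9, -0.2, 2.0]
gripper_width: 59.7
gripper_force: 20.0
```

>>> send_rows([
  [[0, 0, 0, 0, 0, 0, -1], [0, 0, 0, 0, 0, 0, -1], [0, 0, 0, 0, 0, 0, -1], [0, 0, 0, 0, 0, 0, -1], [0, 0, 0, 0, 0, 0, -1], [0, 0, 0, 0, 0, 0.1, -1], [0, 0, 0, 0, 0, 0.2, -1], [0, 0, 0, 0, 0, 0.1, -1], [0, 0, 0, 0, 0, 0, -1], [0, 0, 0, 0, 0, 0, -1]],
])

```text
time_s: 40.9
ee_pos: [551.2, 136.2, 143.3]
ee_rot: [180.0, -0.0, 179.1]
force: [-1.4, -0.2, -0.1]
gripper_width: 90.8
gripper_force: 0.0
```

```bash
python3 - <<'E'
from h import *
p,W=board(551,136,67,77)
P=near(W,551,136,78,8,16); P=P[P[:,0]<612];print("base",len(P),rect(P),np.percentile(P[:,0],.5))
p,d,W,ps=grab("scene")
for r in optics.silhouettes("scene","thin_a"):
    if r["conf"]<.2: continue
    P=W[r["mask"]]; P=P[P[:,2]>9]; print(round(r["conf"],2),np.round(r["at"]),rect(P),np.median(P[:,2]).round(1))
E
```

```text
tcp [550.6 136.1 142.5] rot [-1.800e+02 -1.000e-01  1.791e+02] F [-0.5 -0.1  0. ] w 91.2
rect [551.8 136.3 100.   60.5  -1. ] n 11915 shift [1.2 0.2] turn -0.1 z 72.1
base 3420 [549.8 135.9 125.7  84.8  -1. ] 486.8025376086152
0.83 [398. 367.] [ 543.9 -369.7  102.3   61.4   10.7] 14.7
0.65 [299. 232.] [549.7 134.3  96.7  68.3  -1. ] 71.5
0.6 [300. 244.] [548.3 106.7  94.   12.3  -5.2] 35.6
0.56 [302. 253.] [550.4 106.7  97.5  18.3  -7.4] 20.8
0.56 [298. 241.] [539.7 112.2 111.4  48.2 -29.4] 50.3
```

>>> send_rows([
  [[0, 0, 0.012, -0.0025, -0.229, 0, -1], [0, 0, 0.012, -0.0025, -0.229, 0, -1], [0, 0, 0.012, -0.0025, -0.229, 0, -1], [0, 0, 0.012, -0.0025, -0.229, 0, -1], [0, 0, 0.012, -0.0025, -0.229, 0, -1], [0, 0, 0.012, -0.0025, -0.229, 0, -1], [0, 0, 0.012, -0.0025, -0.229, 0, -1], [0, 0, 0.012, -0.0025, -0.229, 0, -1], [0, 0, 0.012, -0.0025, -0.229, 0, -1], [0, 0, 0.012, -0.0025, -0.229, 0, -1], [0, 0, 0.012, -0.0025, -0.229, 0, -1]],
])

```text
time_s: 42.15
ee_pos: [545.1, -369.1, 141.9]
ee_rot: [179.9, -0.1, -169.0]
force: [-0.3, -0.1, 0.5]
gripper_width: 91.5
gripper_force: 0.0
```

>>> send_rows([
  [[0, 0, 0, 0, 0, 0, -1], [0, 0, 0, 0, 0, 0, -1], [0, 0, 0, 0, 0, 0, -1]],
])

```text
time_s: 42.45
ee_pos: [545.5, -366.2, 142.5]
ee_rot: [179.9, -0.1, -169.0]
force: [-0.1, 1.2, -1.1]
gripper_width: 91.2
gripper_force: 0.0
```

```bash
python3 - <<'E'
from h import *
p,W=board(545,-368,9,20)
E
```

```text
tcp [ 545.8 -366.   143. ] rot [ 1.799e+02 -1.000e-01 -1.690e+02] F [-0.6  0.6  0.5] w 91.3
rect [ 544.4 -368.7   99.9   60.2   11.4] n 8257 shift [-1.4 -2.7] turn 0.4 z 15.1
```

>>> send_rows([
  [[0, 0, 0.004, -0.006, -0.01, -0.2, -1], [0, 0, 0, 0, 0, -0.2, -1], [0, 0, 0, 0, 0, -0.2, -1], [0, 0, 0, 0, 0, -0.09, -1], [0, 0, 0, 0, 0, 0, -1], [0, 0, 0, 0, 0, 0, -1]],
])

```text
time_s: 43.1
ee_pos: [545.2, -368.4, 5.9]
ee_rot: [180.0, -0.0, -168.6]
force: [0.4, 1.7, 0.3]
gripper_width: 91.2
gripper_force: 0.0
```

>>> send_rows([
  [[0, 0, 0, 0, 0, 0, 1], [0, 0, 0, 0, 0, 0, 1], [0, 0, 0, 0, 0, 0, 1], [0, 0, 0, 0, 0, 0, 1], [0, 0, 0, 0, 0, 0, 1], [0, 0, 0, 0, 0, 0, 1], [0, 0, 0, 0, 0, 0, 1], [0, 0, 0, 0, 0, 0, 1]],
])

```text
time_s: 43.9
ee_pos: [544.8, -369.6, 6.0]
ee_rot: [-180.0, 0.0, -168.7]
force: [-1.3, 1.3, 3.8]
gripper_width: 59.7
gripper_force: 20.0
```

>>> send_rows([
  [[0, 0, 0, 0, 0, 0.1, 1], [0, 0, 0, 0, 0, 0.2, 1], [0, 0, 0, 0, 0, 0.2, 1], [0, 0, 0, 0, 0, 0.2, 1], [0, 0, 0, 0, 0, 0, 1]],
])

```text
time_s: 44.4
ee_pos: [547.7, -371.8, 151.8]
ee_rot: [-179.5, 0.5, -168.7]
force: [0.4, -1.2, 0.9]
gripper_width: 60.0
gripper_force: 20.0
```

>>> send_rows([
  [[0, 0, -0.0123, 0.003, 0.23, 0, 1], [0, 0, -0.0123, 0.003, 0.23, 0, 1], [0, 0, -0.0123, 0.003, 0.23, 0, 1], [0, 0, -0.0123, 0.003, 0.23, 0, 1], [0, 0, -0.0123, 0.003, 0.23, 0, 1], [0, 0, -0.0123, 0.003, 0.23, 0, 1], [0, 0, -0.0123, 0.003, 0.23, 0, 1], [0, 0, -0.0123, 0.003, 0.23, 0, 1], [0, 0, -0.0123, 0.003, 0.23, 0, 1], [0, 0, -0.0123, 0.003, 0.23, 0, 1], [0, 0, -0.0123, 0.003, 0.23, 0, 1]],
])

```text
time_s: 45.5
ee_pos: [550.6, 138.1, 144.3]
ee_rot: [-180.0, -0.1, 179.1]
force: [0.7, 0.1, -1.6]
gripper_width: 59.7
gripper_force: 20.0
```

>>> send_rows([
  [[0, 0, 0, 0, 0, 0, 1], [0, 0, 0, 0, 0, 0, 1], [0, 0, 0, 0, 0, 0, 1]],
])

```text
time_s: 45.8
ee_pos: [550.9, 135.4, 144.8]
ee_rot: [-180.0, -0.1, 179.1]
force: [-0.3, -0.5, -1.6]
gripper_width: 59.5
gripper_force: 20.0
```

```bash
python3 - <<'E'
from h import *
held(4)
E
```

```text
tcp [551.1 135.1 145. ] yaw 179.1 F [ 0.3 -1.1 -0.9]
held z 153.9 near x 500.8 y [107.2 165. ]
stack z 72.0 near x 501.8 y [107.9 166. ]
```

>>> send_rows([
  [[0, 0, 0, 0.001, 0.004, -0.15, 1], [0, 0, 0, 0, 0, -0.11, 1], [0, 0, 0, 0, 0, -0.04, 1], [0, 0, 0, 0, 0, -0.01, 1], [0, 0, 0, 0, 0, 0, 1], [0, 0, 0, 0, 0, 0, 1], [0, 0, 0, 0, 0, -0.01, 1], [0, 0, 0, 0, 0, 0, 1], [0, 0, 0, 0, 0, 0, 1]],
])

```text
time_s: 46.75
ee_pos: [551.6, 137.3, 81.9]
ee_rot: [180.0, 0.0, 179.2]
force: [0.0, 0.5, -0.9]
gripper_width: 59.9
gripper_force: 20.0
```

>>> send_rows([
  [[0, 0, 0, 0, -0.005, -0.01, 1], [0, 0, 0, 0, 0, -0.006, 1], [0, 0, 0, 0, 0, -0.003, 1], [0, 0, 0, 0, 0, 0, 1], [0, 0, 0, 0, 0, 0, 1]],
])

```text
time_s: 47.25
ee_pos: [551.4, 136.2, 78.0]
ee_rot: [-180.0, -0.0, 179.2]
force: [-1.6, -0.2, 1.8]
gripper_width: 59.2
gripper_force: 20.0
```

>>> send_rows([
  [[0, 0, 0, 0, 0, 0, -1], [0, 0, 0, 0, 0, 0, -1], [0, 0, 0, 0, 0, 0, -1], [0, 0, 0, 0, 0, 0, -1], [0, 0, 0, 0, 0, 0, -1], [0, 0, 0, 0, 0, 0.1, -1], [0, 0, 0, 0, 0, 0.2, -1], [0, 0, 0, 0, 0, 0.2, -1], [0, 0, 0, 0, 0, 0, -1], [0, 0, 0, 0, 0, 0, -1]],
])

```text
time_s: 48.25
ee_pos: [551.9, 136.3, 178.5]
ee_rot: [180.0, 0.1, 179.1]
force: [-0.9, -0.1, -1.3]
gripper_width: 91.2
gripper_force: 0.0
```

```bash
python3 - <<'E'
from h import *
p,W=board(551,136,82,92,58); cv2.imwrite("pics/w9.png",p[...,::-1])
P=near(W,551,136,78,8,16); P=P[P[:,0]<612];print("base",len(P),rect(P),np.percentile(P[:,0],.5))
P=near(W,419,315,50,55,75); print("beaker",rect(P),cv2.minEnclosingCircle(P[:,:2].astype(np.float32)))
E
```

```text
tcp [551.  136.1 177.2] rot [-1.800e+02 -1.000e-01  1.791e+02] F [-0.7 -0.3 -0.6] w 90.9
rect [551.4 136.2 100.8  60.8  -0.7] n 10534 shift [0.4 0.1] turn 0.2 z 87.1
base 2430 [549.6 135.9 125.6  83.9  -1. ] 486.4530576364374
beaker [419.5 315.4  55.2  55.  -52.7] ((416.8036804199219, 314.86395263671875), 30.24022102355957)
```

View pics/w9.png

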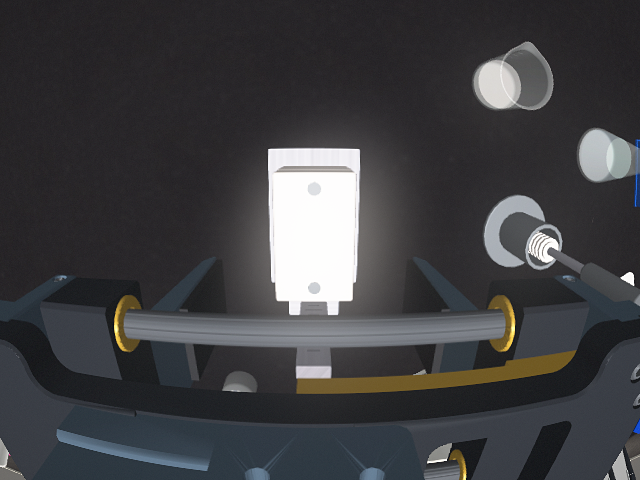

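The stack is square and centred: top board (314,232) inside the base outline, top surface at z = 87. The brush stands in its holder at (545,247) and the beaker is at (512,78) with its lip toward the robot. Going to the beaker.

>>> send_rows([
  [[0, 0, 0, -0.133, 0.179, 0, -1], [0, 0, 0, -0.133, 0.179, 0, -1], [0, 0, 0, -0.133, 0.179, 0, -1], [0, 0, 0, -0.133, 0.179, 0, -1], [0, 0, 0, -0.133, 0.179, 0, -1], [0, 0, 0, 0, 0, -0.1, -1], [0, 0, 0, 0, 0, 0, -1], [0, 0, 0, 0, 0, 0, -1], [0, 0, 0, 0, 0, 0, -1]],
])

```text
time_s: 49.2
ee_pos: [419.1, 314.7, 157.7]
ee_rot: [-180.0, -0.0, 179.1]
force: [0.1, -0.2, -0.6]
gripper_width: 91.3
gripper_force: 0.0
```

```bash
python3 - <<'E'
from h import *
p,W=board(419,315,60,75,45); cv2.imwrite("pics/w10.png",cv2.resize(p[60:340,180:460][...,::-1],None,fx=2,fy=2))
P=near(W,419,315,45,60,75); print("rim",cv2.minEnclosingCircle(P[:,:2].astype(np.float32)),np.percentile(P[:,1],[1,99]),np.percentile(P[:,0],[1,99]))
P=near(W,419,315,30,15,55); print(np.percentile(P[:,1],[1,99]),np.percentile(P[:,0],[1,99]))
Q=near(W,419,315,45,66,75); a=np.degrees(np.arctan2(Q[:,1]-315.2,Q[:,0]-419)); r=np.hypot(Q[:,1]-315.2,Q[:,0]-419); print([(b,r[(abs((a-b+180)%360-180)<5)].max().round(1)) for b in range(-180,180,15) if (abs((a-b+180)%360-180)<5).any()])
E
```

```text
tcp [419.3 314.7 158. ] rot [180.    0.  179.1] F [-0.2  0.7 -1.3] w 91.0
rect [419.4 315.1  54.9  54.6  44.7] n 1377 shift [0.1 0.4] turn 45.6 z 68.5
rim ((417.42071533203125, 316.1590270996094), 30.117603302001953) [288.97478913 341.72697317] [388.25854857 446.28426238]
[291.39466449 338.94120146] [394.33850505 443.65728889]
[(-180, np.float64(31.7)), (-165, np.float64(28.6)), (-150, np.float64(27.3)), (-135, np.float64(26.7)), (-120, np.float64(27.2)), (-105, np.float64(27.1)), (-90, np.float64(26.8)), (-75, np.float64(27.3)), (-60, np.float64(27.8)), (-45, np.float64(27.7)), (-30, np.float64(28.1)), (-15, np.float64(27.3)), (0, np.float64(28.3)), (15, np.float64(27.5)), (30, np.float64(28.0)), (45, np.float64(27.6)), (60, np.float64(27.8)), (75, np.float64(27.8)), (90, np.float64(27.1)), (105, np.float64(27.6)), (120, np.float64(26.9)), (135, np.float64(27.0)), (150, np.float64(28.0)), (165, np.float64(31.8))]
```

View pics/w10.png

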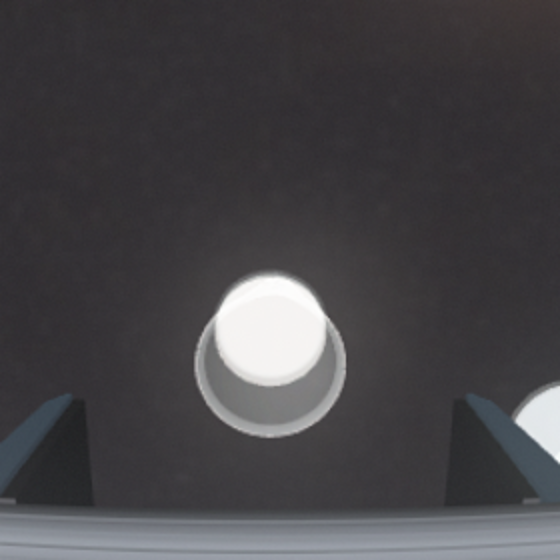

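The rim circle is centred in the opening, with clearance on both sides (crop 195–345 against fingers at 90 and 450). Descending.

>>> send_rows([
  [[0, 0, 0, -0.002, 0.003, -0.2, -1], [0, 0, 0, 0, 0, -0.2, -1], [0, 0, 0, 0, 0, -0.2, -1], [0, 0, 0, 0, 0, -0.11, -1], [0, 0, 0, 0, 0, 0, -1], [0, 0, 0, 0, 0, 0, -1]],
])

```text
time_s: 49.85
ee_pos: [419.2, 315.9, 16.5]
ee_rot: [180.0, 0.0, 179.1]
force: [0.3, 0.1, 0.6]
gripper_width: 91.4
gripper_force: 0.0
```

>>> send_rows([
  [[0, 0, 0, 0, 0, 0, 1], [0, 0, 0, 0, 0, 0, 1], [0, 0, 0, 0, 0, 0, 1], [0, 0, 0, 0, 0, 0, 1], [0, 0, 0, 0, 0, 0, 1], [0, 0, 0, 0, 0, 0, 1], [0, 0, 0, 0, 0, 0, 1], [0, 0, 0, 0, 0, 0, 1], [0, 0, 0, 0, 0, 0, 1]],
], grip_force=12)

```text
time_s: 50.75
ee_pos: [418.3, 315.9, 16.0]
ee_rot: [180.0, 0.0, 179.2]
force: [-1.0, -1.8, 4.0]
gripper_width: 52.8
gripper_force: 12.0
```

>>> send_rows([
  [[0, 0, 0, 0, 0, 0.06, 1], [0, 0, 0, 0, 0, 0.12, 1], [0, 0, 0, 0, 0, 0.18, 1], [0, 0, 0, 0, 0, 0.18, 1], [0, 0, 0, 0, 0, 0.12, 1], [0, 0, 0, 0.05, -0.07, 0, 1], [0, 0, 0, 0.13, -0.18, 0, 1], [0, 0, 0, 0.14, -0.18, 0, 1], [0, 0, 0, 0.14, -0.18, 0, 1], [0, 0, 0, 0.13, -0.18, 0, 1], [0, 0, 0, 0.076, -0.11, 0, 1], [0, 0, 0, 0, 0, 0, 1]],
])

```text
time_s: 51.95
ee_pos: [553.1, 133.1, 147.9]
ee_rot: [-180.0, 0.1, 178.9]
force: [-0.6, -0.3, -0.3]
gripper_width: 52.6
gripper_force: 12.0
```

>>> send_rows([
  [[0, 0, 0, 0, 0, 0, 1], [0, 0, 0, 0, 0, 0, 1], [0, 0, 0, 0, 0, 0, 1]],
])

```text
time_s: 52.25
ee_pos: [550.6, 136.9, 147.9]
ee_rot: [180.0, -0.0, 179.2]
force: [-0.6, 0.5, -0.9]
gripper_width: 52.7
gripper_force: 12.0
```

```bash
python3 - <<'E'
from h import *
p,d,W,ps=grab("wrist"); s=env.state(); e=s["ee_pos"]; print(e,s["ee_rot"],s["gripper_width"])
b=e[2]-16; P=near(W,e[0],e[1],36,b+64,b+75); print("rim",len(P),P[:,2].max(),rect(P),cv2.minEnclosingCircle(P[:,:2].astype(np.float32)),np.percentile(P[:,1],[1,99]),np.percentile(P[:,0],[1,99]))
P=near(W,551,136,60,83,91); print("stack",len(P),np.percentile(P[:,0],1),rect(P))
E
```

```text
[550.71117486 136.84186124 147.88791161] [ 1.79986042e+02 -1.24905493e-02  1.79241348e+02] 52.721453851772054
rim 3215 206.86918939692055 [543.8 137.   62.5  49.4  89.3] ((545.98974609375, 136.9611358642578), 33.822940826416016) [106.86893843 167.39285302] [520.09750791 566.52784221]
stack 6384 501.5512318561761 [530.3 136.9  60.1  58.   89.1]
```

>>> send_rows([
  [[0, 0, 0, 0, -0.005, -0.08, 1], [0, 0, 0, 0, 0, -0.08, 1], [0, 0, 0, 0, 0, -0.035, 1], [0, 0, 0, 0, 0, -0.01, 1], [0, 0, 0, 0, 0, 0, 1], [0, 0, 0, 0, 0, 0, 1], [0, 0, 0, 0, 0, 0, 1]],
])

```text
time_s: 53.0
ee_pos: [551.8, 135.0, 107.5]
ee_rot: [180.0, 0.1, 179.2]
force: [-0.4, -0.6, -0.7]
gripper_width: 52.9
gripper_force: 12.0
```

>>> send_rows([
  [[0, 0, 0, 0, 0.005, -0.01, 1], [0, 0, 0, 0, 0, -0.008, 1], [0, 0, 0, 0, 0, -0.004, 1], [0, 0, 0, 0, 0, 0, 1], [0, 0, 0, 0, 0, 0, 1], [0, 0, 0, 0, 0, 0, 1]],
])

```text
time_s: 53.6
ee_pos: [551.8, 135.9, 103.0]
ee_rot: [180.0, 0.1, 179.1]
force: [-0.7, -0.8, 5.9]
gripper_width: 52.5
gripper_force: 12.0
```

Contact at 5.9 N. Releasing and rising.

>>> send_rows([
  [[0, 0, 0, 0, 0, 0, -1], [0, 0, 0, 0, 0, 0, -1], [0, 0, 0, 0, 0, 0, -1], [0, 0, 0, 0, 0, 0, -1], [0, 0, 0, 0, 0, 0, -1], [0, 0, 0, 0, 0, 0, -1], [0, 0, 0, 0, 0, 0.1, -1], [0, 0, 0, 0, 0, 0.2, -1], [0, 0, 0, 0, 0, 0.2, -1], [0, 0, 0, 0, 0, 0.1, -1], [0, 0, 0, 0, 0, 0, -1], [0, 0, 0, 0, 0, 0, -1]],
])

```text
time_s: 54.8
ee_pos: [550.9, 135.7, 221.8]
ee_rot: [-180.0, -0.0, 179.1]
force: [-1.0, 0.0, 0.2]
gripper_width: 91.1
gripper_force: 0.0
```

```bash
python3 - <<'E'
from h import *
p,d,W,ps=grab("wrist"); s=env.state(); print(s["ee_pos"],s["gripper_width"],s["time_s"])
P=near(W,551,136,36,150,162); print("rim",len(P),P[:,2].max(),np.percentile(P[:,1],[1,99]),np.percentile(P[:,0],[1,99]))
P=near(W,551,136,60,83,91); print("stack",np.percentile(P[:,0],1),rect(P))
a=p
p,d,W,ps=grab("side"); b=p
cv2.imwrite("pics/f.png",cv2.resize(np.hstack([a[100:400,120:520],b[150:450,150:550]])[...,::-1],None,fx=1,fy=1))
E
```

```text
[550.46195051 135.63211785 220.89094014] 90.85480844047233 54.85
rim 1556 159.6917941112823 [108.63032305 161.85089481] [521.44107043 579.29618603]
stack 501.382186841608 [551.1 136.5  99.8  60.4  -0.9]
```

View pics/f.png

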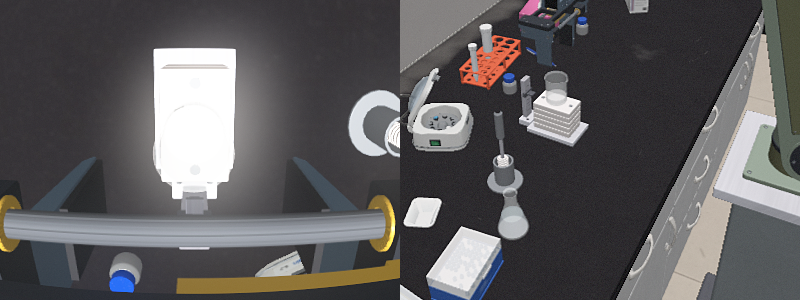

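The beaker stands upright on the middle of the five-board stack (556,85), level with the pointer. The brush is upright in its holder (502,150), and the bottles and flask are in place.

```bash
python3 -c "
from workcell import env; print(env.job_done())"
```

```text
the job is handed in; nothing more can be done
None
```

I handed the job in at about 55 s: the beaker got three full strokes, the brush is back upright in its holder, all five thin boards are stacked centred with the top at the pointer's 87 mm, and the beaker stands upright on the middle; no verdict was returned.

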